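Retrieve dropped clamp washers from behind the burn-in station guard

TASK

Three or four clamp washers have dropped onto the deck behind the wire guard of the burn-in station: switch the isolator off first, then draw every washer out through the slot with the hook rod and slide it along the deck, without lifting it off, until it lies flat in one of the yellow pockets, one to a pocket. When all are in, and the rod lies back on its rest as you found it, switch the isolator on again. Never touch the green boards with the rod, and leave the bottle, the screwdriver and the spool where they are.

Things in the scene. Friction and masses are not known exactly. Their poses are not given: they have to be found in the camera images.
- station: Fixed burn-in station. Blue deck, top 15 mm above the bench, x -115 to 115, y -75 to 475 mm in its own frame; steel lip 5 mm wide, 11 mm above the deck, on both long sides and the -y end. Own y runs from the open apron (four yellow-floored pockets) under the wire guard to the green boards; z up. Origin: on the bench, on the centre line, 5 mm along +y from the pocket row.
- slot (a point): Middle of the fixed guard's front slot, on the deck; axes as the station. Slot: open from the deck to 65 mm above it, 214 mm wide (x). Behind it (+y) 240 mm of flat deck, where the washers lie, under a yellow-framed roof of wires 30 mm apart (underside 96 mm above the deck), wired sides at x = +-111 mm, and at the end an aluminium sill 13 mm above the deck.
- boards: Five upright green circuit boards in the card cage beyond the plenum, y = 347 to 463 mm and x = -85 to 85 mm of the station, 20 to 120 mm above the bench. Same origin and axes as the station. Not to be touched with the rod.
- iso (a joint): Isolator lever, rad: 0 = on (leans to the station's -y), 1.0 = off (leans to +y), with stops at both; needs about 1 N at the ball and stays where it is left. On counts below 0.15, off above 0.85.
- iso_tip (a point): Centre of the red ball (26 mm diameter) of the isolator lever: 80 mm from a pivot 22 mm above the bench at station x = -155, y = 260 mm, on the robot's side of the deck. It leans 0.5 rad to either side of upright, swinging along the station's y. Its yellow block: 25 mm high, 70 mm along y, 50 mm along x.
- rod_grip (a point): Hook rod, 160 g: point at its centre of mass, in the orange handle (16 mm wide, 18 mm high, from 80 mm behind to 40 mm ahead of it), to grip from above across the width. x axis along the rod to the hook, z up when the hook points down. The 8 mm yellow shaft runs to 280 mm ahead, there bent straight down. A black collar (22 by 24 mm) at 41 mm ahead is look only.
- rod_tip (a point): Lower end of the rod's hook: 280 mm ahead of rod_grip along the rod and 40 mm below its axis. The down-turned end is 8 mm thick, with a round end.
- rest_seat (a point): Where rod_grip lies when the rod is on its rest, 80 mm above the bench; x axis towards the hook. Two fixed forks with flared mouths, each 20 mm long: 60 mm behind, 24 mm wide, for the handle (flat seat; mouth about 20 mm above the seat), and 160 mm ahead, 16 mm wide, for the shaft. Between them the handle is free for fingers; its flat underside keeps the hook down.
- cleaner_mid (a point): White flux bottle, 44 mm diameter, 85 mm high: centre. Bystander.
- driver_mid (a point): Screwdriver lying on the bench: middle. Bystander.
- spool_mid (a point): Small aluminium spool, 54 mm diameter, 42 mm high: centre. Bystander.
- pocket_0 (a point): Shallow round pocket in the apron, nearest the robot: 41 mm diameter, 5 mm deep with a 1 mm chamfer, so that a seated washer is flush with the deck. Point: where a washer's centre lies when seated centrally (2.5 mm below the deck surface).
- pocket_1 (a point): Shallow round pocket in the apron, second from the robot: 41 mm diameter, 5 mm deep with a 1 mm chamfer, so that a seated washer is flush with the deck. Point: where a washer's centre lies when seated centrally (2.5 mm below the deck surface).
- pocket_2 (a point): Shallow round pocket in the apron, third from the robot: 41 mm diameter, 5 mm deep with a 1 mm chamfer, so that a seated washer is flush with the deck. Point: where a washer's centre lies when seated centrally (2.5 mm below the deck surface).
- pocket_3 (a point): Shallow round pocket in the apron, furthest from the robot: 41 mm diameter, 5 mm deep with a 1 mm chamfer, so that a seated washer is flush with the deck. Point: where a washer's centre lies when seated centrally (2.5 mm below the deck surface).
- washer_a_mid (a point): Brass clamp washer lying flat: 36 mm outside, 18 mm hole, 5 mm thick, about 32 g. Point: its centre, half-way up (2.5 mm above its underside). z along its axis. None if this washer is absent from this run.
- washer_b_mid (a point): Brass clamp washer lying flat: 36 mm outside, 18 mm hole, 5 mm thick, about 32 g. Point: its centre, half-way up (2.5 mm above its underside). z along its axis. None if this washer is absent from this run.
- washer_c_mid (a point): Brass clamp washer lying flat: 36 mm outside, 18 mm hole, 5 mm thick, about 32 g. Point: its centre, half-way up (2.5 mm above its underside). z along its axis. None if this washer is absent from this run.
- washer_d_mid (a point): Brass clamp washer lying flat: 36 mm outside, 18 mm hole, 5 mm thick, about 32 g. Point: its centre, half-way up (2.5 mm above its underside). z along its axis. None if this washer is absent from this run.

How it is judged:
By the outcome, as a careful person would: the job done as asked, in the order asked, and still so for the second after the job is handed in, with the robot touching nothing.
Of washer_a, washer_b, washer_c, washer_d only 3 to 4 are there at a start; the rules pass over those that are not, and their reading is None.
At some moment in a run one of washer_a, washer_b, washer_c, washer_d may be knocked a few centimetres aside while the robot is not near it.
It also fails if it takes over 200 s, if anything falls off the work surface, if the arm or the gripper's body presses on something with over 40 N, if the wrist force passes 120 N, or if a joint passes its speed limit or range.

ROBOT

A 6-joint arm with a two-finger parallel gripper is mounted at the origin on the work surface. World frame = base frame: x ahead of the robot, y to its left, z up, the work surface at z = 0. Lengths are in m, angles in rad, forces in N, time in s.
With the tool pointing down it reaches from about 0.3 to 0.775 m from the base axis. Payload 14.6 kg.
Tool frame: the origin (TCP) lies on the centre line of the jaws, within the pads' length; the fingertips stand 8 mm ahead of it and the grasp point (between the pads) lies 11 mm behind it (tip_extent is the z of the fingertips in the tool frame, in m); z points along the fingers, y is the direction in which the jaws open and shut (so a half turn about z gives the same grasp; the last joint's range is limited). The gripper opens to 94 mm and grips with 3 to 60 N. Pads are 16 mm wide; open, the fingers measure 119 mm over their backs; the gripper's body (75 mm by 177 mm) begins 78 mm behind the grasp point.
Start: joints at [-1.31, 0.3, 1.521, -0, 1.321, -0.067], TCP at [0.177, -0.521, 0.213] pointing down, gripper open.
Joint ranges: [-3.03, 3.03], [-0.79, 2.21], [0.23, 2.52], [-1.04, 4.18], [0, 3.07], [-2.55, 2.55]. Speed limits (rad/s): [2.22, 2.22, 2.57, 3.14, 3.14, 3.14].

INTERFACE

Orientations are given as a rotation vector (axis times angle).
In Python, from rig import sense, get_image, get_calibration, close_job, spot_in, mark_of, tip_extent gives the robot as it stands.
- The arm moves only by the shell command python3 -m handwheel 'ROWS' [OPENING] [FORCE]. ROWS is JSON, one flat list of numbers, 6 for each row, row after row: the shift along the world's x, y, z in mm, then the turn, a rotation vector about the world's x, y, z in degrees. In form: [tx, ty, tz, wx, wy, wz, tx, ty, tz, wx, wy, wz, ...]. A call has 1 to 20 rows; each row shifts and turns the pose as measured when the row begins; what a row does not reach is not made up. A row lasts 1/12 s, in which the tool goes at most 41.7 mm and 7.16 degrees, less where a joint would pass 70% of its speed; a pose out of reach is approached as far as the arm can. A call with a gripper value outside its range is refused whole. OPENING is the finger opening in mm, from 0 to 94, set as the call begins (- or left out, the last holds). The fingers move at their own pace and stop on an object; FORCE is the grip in N (left out, the last holds). Time passes only in rows, so rows that do not move let the fingers close. It gives the time, the measured TCP pose, the force and the opening at its end, in the units of the state.
- sense(): the state, without advancing time (a new reading comes with each control period).
- get_image(name): name is "scene" or "top" or "wrist"; returns the picture (384x512x3 uint8, blue, green, red); there is no depth.
- get_calibration(name): a dict with "fx", "fy", "cx", "cy" (pixels), "pose" (4x4, takes a point from camera to world coordinates). Camera axes: x right, y down, z forward; pixel columns grow to the right and rows downward; lengths in m; the calibration is good to about 2 mm. A picture is of the moment at which its call begins: read the wrist's pose just before it. get_calibration takes no time and is no camera call; for the wrist camera it gives the pose at the moment of the call.
- close_job(): hands the job in, once; it reports no verdict.
Trained networks look in the newest picture that a camera, given by its name, has taken for a name from the list of things; names that differ only in an ending like _2 or _b are one class to them, and where a whole thing is asked for, a point or a joint stands for the part that bears it (a point fixed in the world has none). Each returns a list of dicts, best first, with "confidence" (0 to 1); they miss things now and then, are a little off and sometimes report something else, mostly with a low value. They report only what shows in the picture. A call takes as long as a camera call.
- spot_in(query, camera): "pixel" ([column, row] in pixels, amid what is visible of it).
- mark_of(query, camera): "pixel" ([column, row] in pixels: a listed point, or the origin of a listed thing).
The state is a dict: "t": time; "joint_positions": joint angles; "qd": joint speeds; "tau": joint torques, N m; "tcp_pos": TCP position; "orientation": TCP orientation; "wrist_force": force on the tool from outside, world axes, zero at the start; "moment": the same for the moment, N m; "width": opening from 0.0 (shut) to 1.0 (fully open).
Only numpy, scipy, OpenCV 4.12 (cv2) and the standard library are available. Lean on these libraries where they do the work, as an engineer would, in place of code of your own. Each camera call takes 0.05 s, during which the arm holds its last target.

## Working session

There is one attempt and no reset: what is moved stays moved. The work goes in short steps, Python scripts to look and compute and a shell command to move; the robot and the scene stay as the last step left them, time stands still between calls to the robot, and variables do not carry over. Pictures are saved under pics/ and viewed, and the job is handed in when it is done.

```bash
ls; mkdir -p pics
python3 - <<'E'
from rig import *
import cv2,numpy as np
print(sense())
for n in ("scene","top","wrist"):
    im=get_image(n); cv2.imwrite(f"pics/{n}0.png",im)
    c=get_calibration(n); print(n,c["fx"],c["cx"],c["cy"],np.round(c["pose"],3).tolist())
print(tip_extent)
E
```

```text
pics
{'t': 0.0, 'joint_positions': array([-1.30958927e+00,  3.00472749e-01,  1.52157746e+00, -1.70133836e-05,
        1.32070559e+00, -6.66052230e-02]), 'qd': array([ 9.01403355e-04, -3.03980538e-04, -2.83923129e-04, -7.47673022e-05,
       -8.12087789e-04, -7.03631573e-04]), 'tau': array([ 1.71060805e-03, -5.31811416e+01, -3.52743316e+01,  7.09033641e-02,
        2.43273930e-02, -7.51823836e-05]), 'tcp_pos': array([ 0.17700953, -0.5204691 ,  0.21288695]), 'orientation': array([-3.09834561e+00, -5.12441725e-01,  2.03186967e-04]), 'wrist_force': array([-0.71696726, -0.17324721,  1.08076903]), 'moment': array([ 0.03213167, -0.00621466,  0.0001961 ]), 'width': 0.9976535988427429}
scene 356.765592134606 258.3318458244296 191.98014340533206 [[-0.534, 0.466, -0.706, 1.167], [0.846, 0.288, -0.449, 0.304], [-0.006, -0.837, -0.547, 0.556], [0.0, 0.0, 0.0, 1.0]]
top 412.4783628647623 256.3728762833874 195.09445327762796 [[0.019, -0.991, 0.13, 0.414], [-1.0, -0.021, -0.009, -0.083], [0.011, -0.129, -0.992, 1.335], [0.0, 0.0, 0.0, 1.0]]
wrist 329.1497855541308 255.1069443246158 188.3870165935473 [[0.322, -0.915, -0.241, 0.247], [-0.947, -0.312, -0.081, -0.497], [-0.001, 0.255, -0.967, 0.383], [0.0, 0.0, 0.0, 1.0]]
0.008
```

View pics/scene0.png

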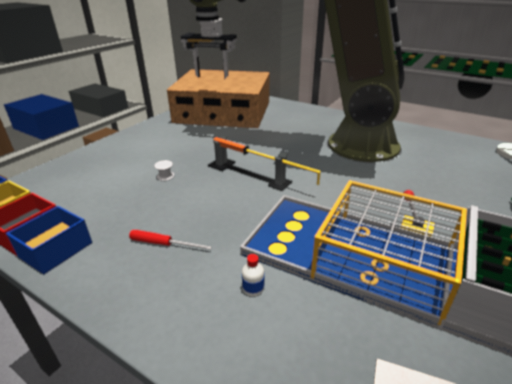

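View pics/top0.png

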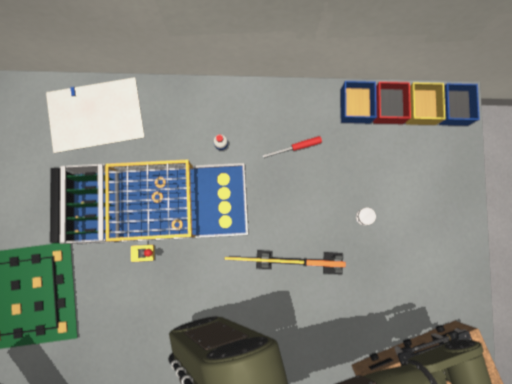

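View pics/wrist0.png

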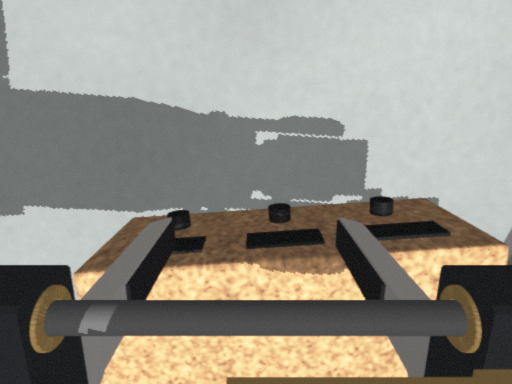

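```bash
cat > h.py <<'E'
from rig import *
import cv2,numpy as np
from scipy.spatial.transform import Rotation as R
def ray(cal,px):
    P=np.array(cal["pose"]); d=P[:3,:3]@np.array([(px[0]-cal["cx"])/cal["fx"],(px[1]-cal["cy"])/cal["fy"],1.])
    return P[:3,3],d
def onz(cal,px,z):
    o,d=ray(cal,px); return o+d*(z-o[2])/d[2]
def proj(cal,p):
    P=np.array(cal["pose"]); q=P[:3,:3].T@(np.array(p)-P[:3,3]); return np.array([cal["fx"]*q[0]/q[2]+cal["cx"],cal["fy"]*q[1]/q[2]+cal["cy"]])
E
python3 - <<'E'
from h import *
Z={"station":0,"slot":.015,"boards":0,"iso_tip":.092,"rod_grip":.08,"rod_tip":.04,"rest_seat":.08,"cleaner_mid":.0425,"driver_mid":.01,"spool_mid":.021,"pocket_0":.0125,"pocket_1":.0125,"pocket_2":.0125,"pocket_3":.0125,"washer_a_mid":.0175}
for cam in("top","scene"):
    get_image(cam);c=get_calibration(cam)
    for k,z in Z.items():
        for m in mark_of(k,cam)[:5]:
            print(cam,k,np.round(m["pixel"],1),round(m["confidence"],2),np.round(onz(c,m["pixel"],z)*1000,0))
print(sense()["t"])
E
```

```text
top station [222.9 201. ] 0.93 [567.  14.   0.]
top slot [190.7 202.7] 0.74 [558. 116.  15.]
top slot [291.1 148. ] 0.35 [ 745. -206.   15.]
top iso_tip [147.8 252.4] 0.39 [398. 226.  92.]
top rod_grip [319.4 263.7] 0.76 [ 374. -288.   80.]
top rod_tip [157.5 196.6] 0.47 [572. 218.  40.]
top rest_seat [317.  261.8] 0.7 [ 380. -281.   80.]
top rest_seat [176.2 221.4] 0.55 [493. 148.  80.]
top cleaner_mid [223.2 140.1] 0.5 [759.  16.  42.]
top driver_mid [288.9 146.4] 0.77 [ 751. -199.   10.]
top driver_mid [193.5 200.8] 0.25 [565. 108.  10.]
top spool_mid [364.8 215.5] 0.81 [ 527. -443.   21.]
top pocket_0 [224.5 177.9] 0.82 [641.  10.  12.]
top pocket_0 [224.  206.5] 0.77 [548.   9.  12.]
top pocket_0 [226.4 193.2] 0.74 [591.   2.  12.]
top pocket_1 [224.5 177.9] 0.82 [641.  10.  12.]
top pocket_1 [224.  206.5] 0.77 [548.   9.  12.]
top pocket_1 [226.4 193.2] 0.74 [591.   2.  12.]
top pocket_2 [224.5 177.9] 0.82 [641.  10.  12.]
top pocket_2 [224.  206.5] 0.77 [548.   9.  12.]
top pocket_2 [226.4 193.2] 0.74 [591.   2.  12.]
top pocket_3 [224.5 177.9] 0.82 [641.  10.  12.]
top pocket
[... 1204 characters left out ...]
 ] 0.91 [539.  -2.  12.]
scene pocket_1 [275.2 247.3] 0.79 [639.  11.  12.]
scene pocket_1 [303.4 212.9] 0.65 [489.   8.  12.]
scene pocket_2 [286. 236.] 0.94 [592.  13.  12.]
scene pocket_2 [290.8 222. ] 0.91 [539.  -2.  12.]
scene pocket_2 [275.2 247.3] 0.79 [639.  11.  12.]
scene pocket_2 [303.4 212.9] 0.65 [489.   8.  12.]
scene pocket_3 [286. 236.] 0.94 [592.  13.  12.]
scene pocket_3 [290.8 222. ] 0.91 [539.  -2.  12.]
scene pocket_3 [275.2 247.3] 0.79 [639.  11.  12.]
scene pocket_3 [303.4 212.9] 0.65 [489.   8.  12.]
scene washer_a_mid [365.6 231.7] 0.68 [485. 167.  17.]
scene washer_a_mid [377.7 265.6] 0.41 [579. 224.  17.]
scene washer_a_mid [300.4 215.4] 0.31 [508.   9.  17.]
1.75
```

```bash
python3 -m handwheel '[30,20,20,0,0,7,30,20,20,0,0,7,30,20,20,0,0,7,30,20,20,0,0,7,30,20,20,0,0,7,30,20,20,0,0,7,30,25,20,0,0,7,30,25,10,0,0,7,25,30,0,0,0,7,15,38,0,0,0,7,10,38,0,0,0,1,10,38,0,0,0,0,5,40,0,0,0,0,5,40,0,0,0,0,0,40,0,0,0,0,0,40,0,0,0,0,0,40,0,0,0,0,0,40,0,0,0,0,0,40,0,0,0,0,0,0,0,0,0,0]' 0 20
```

```text
t: 3.42
tcp_pos: [0.4869, 0.097, 0.3652]
orientation: [-2.182, -2.259, 0.004]
wrist_force: [0.1, 0.1, -0.4]
width: 0.005
```

Run:
```python
from h import *
im=get_image("wrist"); cv2.imwrite("pics/w1.png",cv2.resize(im,(768,576),interpolation=cv2.INTER_CUBIC))
im=get_image("top"); cv2.imwrite("pics/t1.png",cv2.resize(im[140:280,40:260],(792,504),interpolation=cv2.INTER_CUBIC))
```

```text
(no output)
```

View pics/w1.png

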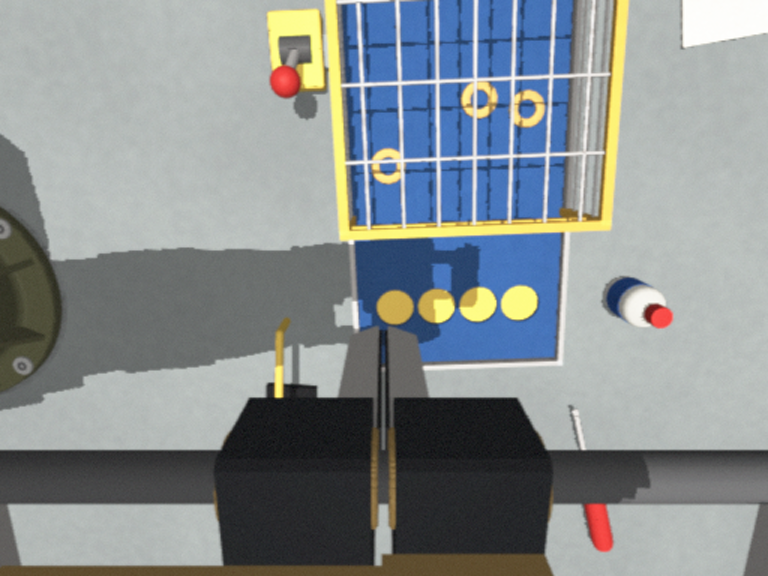

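View pics/t1.png

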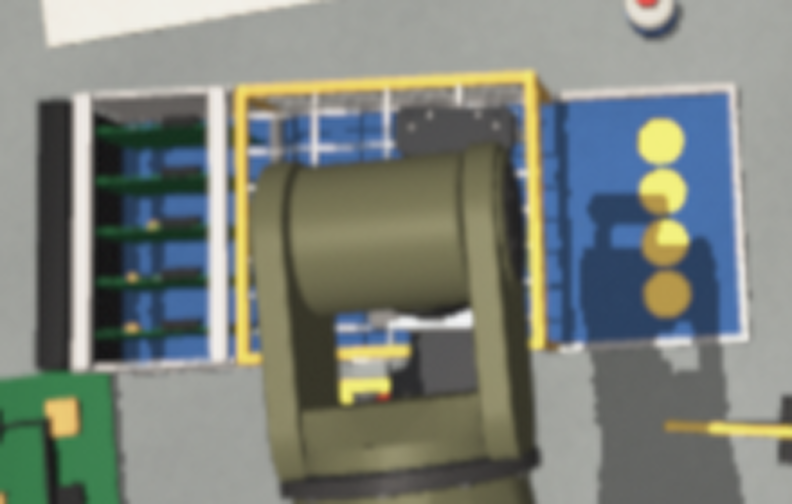

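```bash
cat >> h.py <<'E'
def blobs(im,lo,hi,mn=30,mx=1e9):
    hsv=cv2.cvtColor(im,cv2.COLOR_BGR2HSV); m=cv2.inRange(hsv,np.array(lo),np.array(hi))
    n,l,s,c=cv2.connectedComponentsWithStats(m)
    return [(c[i],s[i]) for i in range(1,n) if mn<=s[i][4]<=mx]
E
python3 - <<'E'
from h import *
s=sense();print(s["tcp_pos"])
im=get_image("wrist");c=get_calibration("wrist");np.save("pics/w1.npy",im)
for b,st in blobs(im,(18,100,60),(35,255,255),40): print("yel",b.round(1),st, onz(c,b,.010)[:2].round(4))
for b,st in blobs(im,(0,150,80),(8,255,255),40): print("red",b.round(1),st, onz(c,b,.092)[:2].round(4))
for k in("washer_a_mid","rod_tip","slot","station","iso_tip"):
    for m in mark_of(k,"wrist")[:5]: print(k,np.round(m["pixel"],1),round(m["confidence"],2),onz(c,m["pixel"],{"washer_a_mid":.0175,"rod_tip":.04,"slot":.015,"station":0,"iso_tip":.092}[k])[:2].round(4))
# corners (512 coordinates)
for p in[(562/1.5,362/1.5),(353/1.5,366/1.5)]: print(onz(c,p,.026).round(4))
E
```

```text
[0.48733619 0.09292935 0.36518306]
yel [321.5 102.5] [ 216    0  203  157 3918] [0.5869 0.1664]
yel [199.2  25.4] [ 177    3   40   55 1222] [0.3995 0.2696]
yel [324.2  61.8] [318  50  13  25 167] [0.5861 0.2253]
yel [311.1  62.6] [307  52   8  22 104] [0.5665 0.2236]
yel [352.2  68.4] [343  57  20  24 271] [0.6289 0.2174]
yel [257.7  99. ] [249  96  17   6  76] [0.4883 0.1686]
yel [255.8 112.9] [247 106  19  13 128] [0.486  0.1476]
yel [318.3 199.7] [307 189  24  23 433] [0.5945 0.0098]
yel [346.1 198.6] [335 188  24  23 423] [0.6406 0.0131]
yel [262.8 201.9] [251 191  25  23 436] [0.5023 0.0032]
yel [290.6 200.8] [279 190  24  23 436] [0.5484 0.0065]
yel [185.9 238.8] [182 209  11  57 298] [ 0.3722 -0.0675]
yel [249.1 318.1] [247 285   6  68 292] [ 0.4851 -0.2219]
yel [261.3 317.8] [259 285   5  68 277] [ 0.5076 -0.2206]
yel [218.8 378.4] [   0  369  368   15 3158] [ 0.4295 -0.36  ]
red [189.2  50.1] [180  40  19  21 324] [0.4    0.2247]
red [439. 207.] [431 200  17  15 196] [0.7488 0.0288]
red [399.7 349.2] [391 336  18  29 367] [ 0.7277 -0.2112]
washer_a_mid [318.8  62.8] 0.82 [0.5768 0.2229]
rod_tip [194.7 207.7] 0.79 [ 0.3939 -0.0006]
slot [301.9 140.1] 0.98 [0.5598 0.1083]
slot [191.4 208.7] 0.68 [ 0.3837 -0.0109]
slot [266.1 201.4] 0.41 [0.5075 0.0057]
station [303.6 196.4] 0.66 [0.5712 0.0119]
station [191.8 208.4] 0.28 [ 0.3815 -0.0154]
iso_tip [189.9  50.8] 0.71 [0.4009 0.2239]
[ 0.6911 -0.055   0.026 ]
[ 0.4584 -0.0672  0.026 ]
```

```bash
python3 -m handwheel '[-11,9,-25,0,0,0,-11,9,-36,0,0,0,-11,9,-36,0,0,0,-11,9,-36,0,0,0,-11,9,-36,0,0,0,-11,9,-36,0,0,0,-11,9,-36,0,0,0,-8,9,-34,0,0,0,0,0,0,0,0,0]'
python3 - <<'E'
from h import *
print(sense()["tcp_pos"])
im=get_image("wrist"); cv2.imwrite("pics/w2.png",im)
E
```

```text
t: 4.57
tcp_pos: [0.3984, 0.157, 0.0823]
orientation: [2.202, 2.231, 0.004]
wrist_force: [-0.6, -0.5, -1.7]
width: -0.0
[0.39841028 0.15703994 0.08232916]
```

View pics/w2.png

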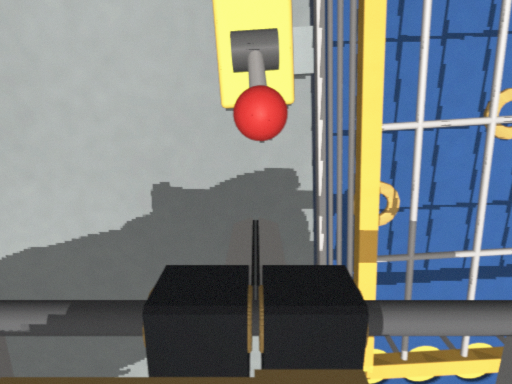

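```bash
python3 -m handwheel '[0,20,0,0,0,0,0,14,0,0,0,0,0,12,0,0,0,0,0,12,0,0,0,0,-1,12,0,0,0,0,-1,12,0,0,0,0,-1,12,0,0,0,0,-1,10,0,0,0,0,0,8,0,0,0,0,0,6,0,0,0,0,0,4,0,0,0,0,0,0,0,0,0,0]'
python3 - <<'E'
from h import *
print(sense()["tcp_pos"],sense()["wrist_force"])
im=get_image("wrist"); cv2.imwrite("pics/w3.png",im)
E
```

```text
t: 5.62
tcp_pos: [0.41, 0.2834, 0.1052]
orientation: [2.204, 2.214, 0.04]
wrist_force: [0.5, -0.4, -0.2]
width: 0.006
[0.41001099 0.28344329 0.10521615] [ 0.46899884 -0.37273151 -0.15592474]
```

View pics/w3.png

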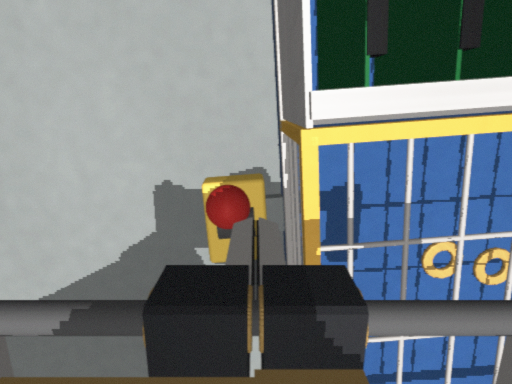

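```bash
cat >> h.py <<'E'
Y=np.deg2rad(4.1); SO=np.array([.5711,.0132]); SX=np.array([np.cos(Y),np.sin(Y)]); SY=np.array([-np.sin(Y),np.cos(Y)])
def s2w(x,y): return SO+SX*x/1000+SY*y/1000
def w2s(p): d=np.array(p)[:2]-SO; return np.array([d@SX,d@SY])*1000
E
python3 - <<'E'
from h import *
im=get_image("wrist");c=get_calibration("wrist")
for b,st in blobs(im,(0,150,80),(8,255,255),100): print("red",b.round(1),st, w2s(onz(c,b,.092)).round(1))
for a in(0.,.85,1.):
    p=s2w(-155,260+80*np.sin(a-.5)); print(a,p.round(4),proj(c,[*p,.022+.08*np.cos(a-.5)]).round(1))
E
```

```text
red [227.1 205.6] [ 206  185   44   44 1436] [-156.5  296.8]
0.0 [0.4006 0.2232] [239.8 317.4]
0.85 [0.3959 0.2888] [230.7 223.6]
1.0 [0.3952 0.2997] [229.4 203. ]
```

```bash
cat >> h.py <<'E'
def togo(pos,yaw=0.,pitch=0.):
    # target: tool z down, tool x at angle 90+yaw deg; returns mm shift and deg rotvec (world)
    s=sense(); Ycur=R.from_rotvec(s["orientation"])
    a=np.deg2rad(90+yaw); x=np.array([np.cos(a),np.sin(a),0]); z=np.array([0,0,-1.]); y=np.cross(z,x)
    T=R.from_matrix(np.stack([x,y,z],1))
    if pitch: T=R.from_rotvec(np.deg2rad(pitch)*y)*T
    d=(T*Ycur.inv()).as_rotvec(degrees=True)
    return ((np.array(pos)-s["tcp_pos"])*1000).round(1), d.round(2)
E
python3 -m handwheel '[0,-20,20,0,0,0,0,-20,38,0,0,0,10,-10,38,0,0,0,30,-10,20,0,0,0,30,-10,20,0,0,0,30,-10,20,0,0,0,20,0,10,0,0,0,0,0,0,0,0,0]' 94
python3 - <<'E'
from h import *
s=sense();print(s["tcp_pos"],togo([.5,.2,.3]))
im=get_image("wrist"); cv2.imwrite("pics/w4.png",cv2.resize(im,(768,576),interpolation=cv2.INTER_CUBIC))
c=get_calibration("wrist")
for k in("washer_a_mid","boards","slot"):
    for m in mark_of(k,"wrist")[:5]: print(k,np.round(m["pixel"],1),round(m["confidence"],2),w2s(onz(c,m["pixel"],.0175)).round(1))
E
```

```text
t: 6.38
tcp_pos: [0.5307, 0.1943, 0.2781]
orientation: [2.205, 2.215, 0.031]
wrist_force: [-0.7, 0.1, -0.9]
width: 0.537
[0.53066474 0.19432365 0.27807148] (array([-30.7,   5.7,  21.9]), array([-0.15,  1.47, -0.24]))
washer_a_mid [285.8 137.8] 0.87 [ 19.4 209.5]
slot [270.5 220.8] 0.57 [-6.8 96.5]
```

View pics/w4.png

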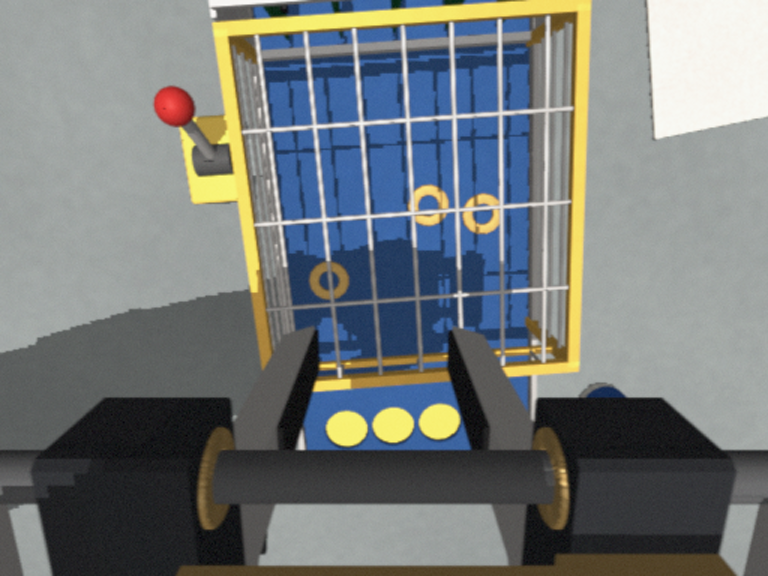

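Run:
```python
from h import *
im=get_image("wrist");c=get_calibration("wrist")
for p in[(428.5,205),(481.5,213),(328.5,280.5)]:
    q=(p[0]/1.5-.17,p[1]/1.5-.17); w=onz(c,q,.0185); print(w.round(4),w2s(w).round(1))
for b,st in blobs(im,(18,100,60),(35,255,255),200): print("yel",b.round(1),st[4], w2s(onz(c,b,.010)).round(1))
# washers masks: orange-ish hue
for b,st in blobs(im,(10,80,60),(22,255,255),20): print("or",b.round(1),st, w2s(onz(c,b,.0185)).round(1))
```

```text
[0.5714 0.2267 0.0185] [ 15.6 212.9]
[0.6177 0.22   0.0185] [ 61.3 202.9]
[0.484  0.1593 0.0185] [-76.4 152. ]
yel [270.3  88.8] 9172 [ -0.4 273.4]
yel [325.4 149.2] 205 [ 69.  191.5]
yel [252.4 254.7] 1078 [-38.3  45.6]
yel [295.9 282.2] 496 [23.1 -3.7]
yel [321.  282.2] 225 [60.5 -6.6]
yel [264.9 284.5] 501 [-23.  -4.]
yel [233.8 286.8] 501 [-69.3  -4.2]
yel [106.  319.6] 993 [-266.3  -44.7]
yel [404.3 319.1] 975 [188.7 -80.6]
yel [370.1 378.4] 2911 [ 138.3 -188.4]
or [376.4 118.3] [ 277    8  115  245 1326] [133.1 228.2]
or [363.1  23.7] [356  15  13  17 109] [113.8 340.5]
or [165.5  34.1] [157  23  19  41 250] [-122.2  343.3]
or [163.8  75.2] [162  65   4  22  28] [-130.5  297.3]
or [143.9  84.9] [132  77  23  20 210] [-156.3  287.6]
or [169.4 119.4] [165  90   9  62  82] [-130.5  244.1]
or [292.8 132. ] [281 124  22  18 149] [ 25.2 218. ]
or [325.9 134.4] [314 130  24  10 127] [ 68.  212.1]
or [325.  149.3] [313 141  25  16 202] [ 66.6 192.8]
or [291.2 147.5] [282 144  19   7  55] [ 22.5 198.1]
or [176.1 198.3] [170 153  14  70 420] [-135.1  140.2]
or [215.9 187.9] [210 176  14  24 181] [-80.4 150.8]
or [230.2 187. ] [225 176  11  24 150] [-61.3 150.6]
or [360.1 219.8] [355 213  11  16  94] [114.4  91.2]
or [355.1 234.9] [345 232  21   7 109] [107.8  69.1]
or [297.5 239.2] [286 236  26   7 122] [26.5 68.7]
or [270.3 241.2] [258 238  25   7 135] [-11.7  68.5]
or [243.6 243.1] [231 240  25   7 140] [-49.3  68.3]
or [214.9 245.2] [204 242  25   7 112] [-89.6  68.2]
or [259.5 253.7] [192 246 124  18 857] [-28.   50.5]
or [106.  319.5] [  94  285   31   68 1031] [-261.6  -38.6]
or [404.2 319.1] [ 386  285   31   68 1021] [184.3 -74. ]
or [370.8 378.3] [ 157  369  355   15 3068] [ 136.2 -179.6]
or [147.1 377.7] [145 373   5  10  25] [-216.8 -147.9]
```

```bash
cat >> h.py <<'E'
from scipy.optimize import least_squares
def rings(im,c,box=(-100,100,-40,325),z=.0185,guess=None,lo=(10,80,60),hi=(25,255,255)):
    """map to rectified station deck plane at 0.5 mm/px, find annuli by matched template"""
    x0,x1,y0,y1=box; k=2
    W=(x1-x0)*k;H=(y1-y0)*k
    src=np.float32([proj(c,[*s2w(x,y),z]) for x,y in[(x0,y1),(x1,y1),(x1,y0),(x0,y0)]])
    Hm=cv2.getPerspectiveTransform(src,np.float32([[0,0],[W,0],[W,H],[0,H]]))
    rec=cv2.warpPerspective(im,Hm,(W,H),flags=cv2.INTER_CUBIC)
    m=cv2.inRange(cv2.cvtColor(rec,cv2.COLOR_BGR2HSV),np.array(lo),np.array(hi)).astype(np.float32)/255
    r=np.hypot(*np.mgrid[-44:45,-44:45]); t=((r<36)&(r>18)).astype(np.float32); t/=t.sum(); o=(((r<44)&(r>=36))|(r<=18)).astype(np.float32); o/=o.sum()
    S=cv2.filter2D(m,-1,t)-cv2.filter2D(m,-1,o)
    out=[];S2=S.copy()
    for _ in range(6):
        _,v,_,p=cv2.minMaxLoc(S2)
        if v<.3: break
        out.append((round(p[0]/k+x0,1),round(y1-p[1]/k,1),round(v,2))); cv2.circle(S2,p,36,-1,-1)
    return out,rec
E
python3 - <<'E'
from h import *
im=get_image("wrist");c=get_calibration("wrist")
o,rec=rings(im,c);print(o); cv2.imwrite("pics/rec1.png",cv2.resize(rec,None,fx=.8,fy=.8))
E
```

```text
[(-71.5, 150.5, 0.81), (67.5, 200.5, 0.79), (20.5, 211.5, 0.68), (-49.5, 58.5, 0.36), (-11.0, 59.0, 0.33), (27.5, 59.0, 0.31)]
```

View pics/rec1.png

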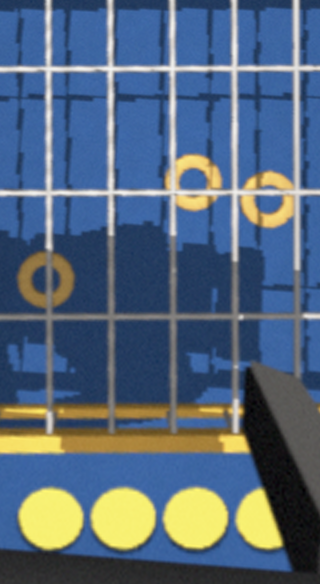

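```bash
python3 -m handwheel '[-10,-30,10,0,0.4,-1,-10,-38,10,0,0.4,-1,-10,-38,0,0,0.4,-1,-10,-38,0,0,0.3,-1,-10,-38,0,0,0,0,-10,-38,0,0,0,0,-10,-38,0,0,0,0,-10,-38,0,0,0,0,-10,-38,0,0,0,0,-10,-38,0,0,0,0,-10,-38,0,0,0,0,-10,-38,0,0,0,0,-10,-38,0,0,0,0,-10,-20,0,0,0,0,-10,-10,0,0,0,0,0,0,0,0,0,0,0,0,0,0,0,0]'
python3 - <<'E'
from h import *
s=sense();print(s["tcp_pos"],togo([.372,-.33,.3],-4))
im=get_image("wrist"); c=get_calibration("wrist"); cv2.imwrite("pics/w5.png",cv2.resize(im,(768,576),interpolation=cv2.INTER_CUBIC))
for k in("rod_grip","rest_seat"):
    for m in mark_of(k,"wrist")[:3]: print(k,np.round(m["pixel"],1),round(m["confidence"],2),onz(c,m["pixel"],.08).round(4))
E
```

```text
t: 8.1
tcp_pos: [0.3551, -0.3313, 0.2898]
orientation: [-2.268, -2.158, 0.011]
wrist_force: [-0.2, 0.2, 0.6]
width: 0.998
[ 0.35505824 -0.33130507  0.28979973] (array([16.9,  1.3, 10.2]), array([-0.21, -0.73, -1.15]))
rest_seat [272.4 123.7] 0.6 [ 0.3746 -0.2817  0.08  ]
```

View pics/w5.png

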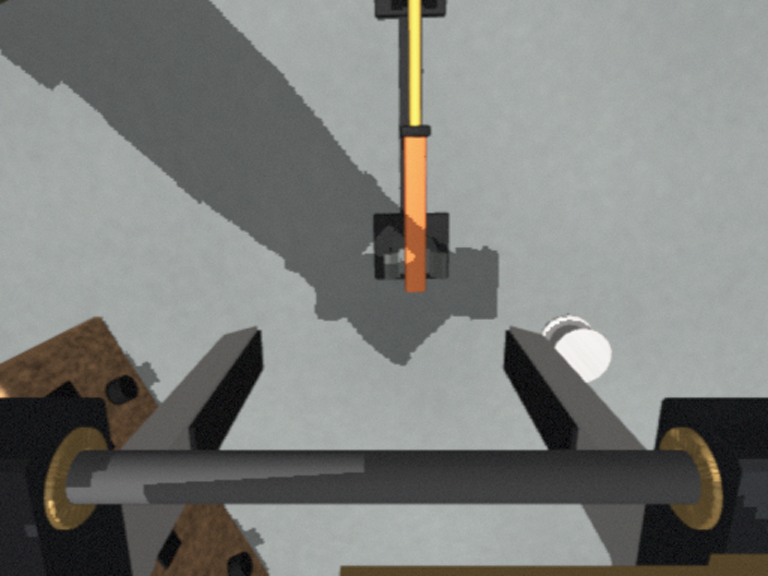

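Run:
```python
from h import *
im=get_image("wrist"); c=get_calibration("wrist")
f=lambda u,v,z: onz(c,(u/1.5-.17,v/1.5-.17),z)
a=f(415.8,291.5,.089); b=f(415.3,137.5,.089); d=f(415,20,.084)
print(a,b,d, np.linalg.norm(a-b))
u=(d-a)[:2]; u/=np.linalg.norm(u); print("angle",np.degrees(np.arctan2(u[1],u[0])), "grip", a[:2]+u*.08, b[:2]-u*.04)
g=a[:2]+u*.08; print(togo([g[0],g[1],.3],np.degrees(np.arctan2(u[1],u[0]))-90))
```

```text
[ 0.37765246 -0.36225676  0.089     ] [ 0.38080947 -0.24681906  0.089     ] [ 0.38326058 -0.16865841  0.084     ] 0.1154808558892614
angle 88.34072924165483 grip [ 0.37996891 -0.2822903 ] [ 0.37965124 -0.28680229]
(array([24. , 48.4,  9.8]), array([-0.17, -0.71,  1.06]))
```

```bash
python3 -m handwheel '[8,15,-30,0,-0.4,0.4,8,16,-35,-0.2,-0.4,0.4,8,16,-35,0,0,0,0,0,-35,0,0,0,0,0,-25,0,0,0,0,0,0,0,0,0,0,0,0,0,0,0]' 50 40
python3 - <<'E'
from h import *
s=sense();print(s["tcp_pos"],togo([.38,-.284,.069],-2))
im=get_image("wrist"); c=get_calibration("wrist"); cv2.imwrite("pics/w6.png",cv2.resize(im,(768,576),interpolation=cv2.INTER_CUBIC))
E
```

```text
t: 8.88
tcp_pos: [0.3836, -0.2759, 0.1273]
orientation: [2.241, 2.188, 0.003]
wrist_force: [0.6, -0.2, 0.6]
width: 0.551
[ 0.3836137  -0.27589149  0.12731035] (array([ -3.6,  -8.1, -58.3]), array([ 0.31,  0.44, -0.62]))
```

View pics/w6.png

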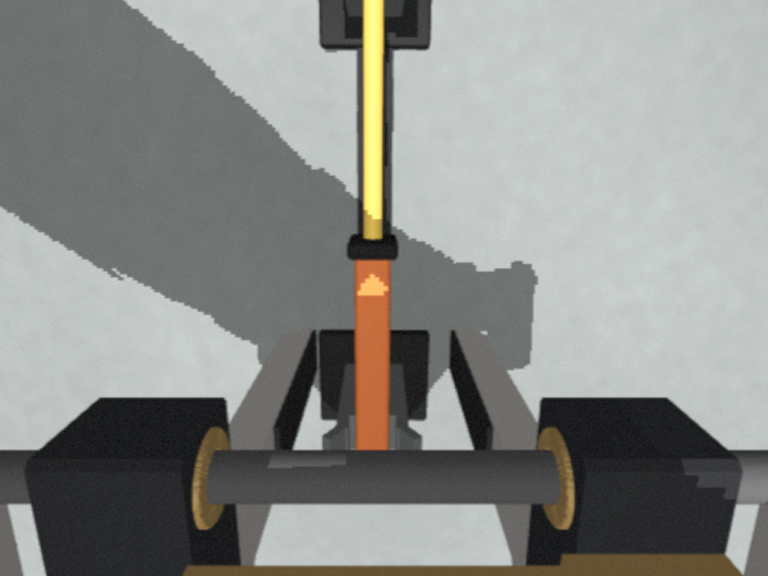

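Run:
```python
from h import *
c=get_calibration("wrist")
f=lambda u,v,z: onz(c,(u/1.5-.17,v/1.5-.17),z)
a=f(373,247,.091); b=f(375,20,.084);h=f(373,400,.089); print(a,b,h)
u=(b-a)[:2];u/=np.linalg.norm(u);print(np.degrees(np.arctan2(u[1],u[0])),a[:2]-u*.041)
g=a[:2]-u*.041
print(togo([*g,.069],-1.7))
```

```text
[ 0.38042782 -0.24092826  0.091     ] [ 0.38374011 -0.15204394  0.084     ] [ 0.37826669 -0.31387622  0.089     ]
87.8658539978446 [ 0.37890102 -0.28189982]
(array([ -4.7,  -5.9, -58.5]), array([ 0.32,  0.45, -0.31]))
```

```bash
python3 -m handwheel '[-5,-7,0,0.3,0.4,-0.4,0,0,-20,0,0,0,0,0,-20,0,0,0,0,0,-15,0,0,0,0,0,-3,0,0,0,0,0,0,0,0,0,0,0,0,0,0,0]'
python3 - <<'E'
from h import *
print(sense()["tcp_pos"],sense()["wrist_force"],togo([.379,-.2825,.069],-2.0))
E
```

```text
t: 9.52
tcp_pos: [0.3819, -0.2901, 0.0797]
orientation: [2.246, 2.171, 0.002]
wrist_force: [-0.5, 0.5, -0.3]
width: 0.532
[ 0.38191888 -0.29014613  0.07973383] [-0.52440217  0.54259906 -0.3238376 ] (array([ -2.9,   7.6, -10.7]), array([ 0.66,  0.73, -0.05]))
```

```bash
python3 -m handwheel '[-2,6,-6,0.4,0.4,0,-1,3,-5,0.3,0.4,0,0,0,0,0,0,0]'
python3 - <<'E'
from h import *
print(sense()["tcp_pos"],sense()["wrist_force"],togo([.379,-.2825,.069],-2.0))
E
```

```text
t: 9.77
tcp_pos: [0.3796, -0.2818, 0.0711]
orientation: [2.258, 2.181, -0.0]
wrist_force: [-0.2, -0.6, 0.7]
width: 0.533
[ 0.37961981 -0.28175727  0.07105289] [-0.16716832 -0.55039291  0.70161305] (array([-0.6, -0.7, -2.1]), array([ 0.08,  0.06, -0.01]))
```

Now close and lift slightly.

```bash
python3 -m handwheel '[0,0,-2,0,0,0,0,0,0,0,0,0,0,0,0,0,0,0,0,0,0,0,0,0,0,0,0,0,0,0,0,0,0,0,0,0,0,0,0,0,0,0,0,0,0,0,0,0]' 10 60
python3 - <<'E'
from h import *
print(sense()["tcp_pos"],sense()["wrist_force"],togo([.379,-.2825,.069],-2.0))
c=get_calibration("wrist")
E
python3 -m handwheel '[0,0,10,0,0,0,0,0,12,0,0,0,0,0,12,0,0,0,0,0,12,0,0,0,0,0,10,0,0,0,0,0,0,0,0,0,0,0,0,0,0,0]'
python3 - <<'E'
from h import *
print(sense()["tcp_pos"],sense()["wrist_force"],sense()["moment"],togo([.379,-.2825,.069],-2.0))
im=get_image("wrist"); cv2.imwrite("pics/w7.png",im)
im=get_image("scene"); cv2.imwrite("pics/s7.png",cv2.resize(im[100:300,180:480],(780,520),interpolation=cv2.INTER_CUBIC))
E
```

```text
t: 10.43
tcp_pos: [0.38, -0.2817, 0.0695]
orientation: [2.257, 2.182, -0.0]
wrist_force: [0.2, 0.2, -0.9]
width: 0.16
[ 0.37998704 -0.28167132  0.06953704] [ 0.18628025  0.15641793 -0.88231192] (array([-1. , -0.8, -0.5]), array([ 0.1 ,  0.09, -0.04]))
t: 11.02
tcp_pos: [0.3793, -0.2812, 0.1307]
orientation: [2.258, 2.183, -0.0]
wrist_force: [0.4, 0.4, -1.7]
width: 0.168
[ 0.37927433 -0.2811662   0.1306951 ] [ 0.39849528  0.35734069 -1.67428481] [-0.04091429 -0.08690984 -0.01210731] (array([ -0.3,  -1.3, -61.7]), array([ 0.05,  0.03, -0.04]))
```

View pics/w7.png

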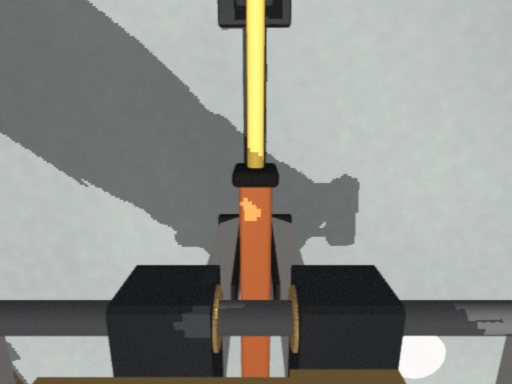

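View pics/s7.png

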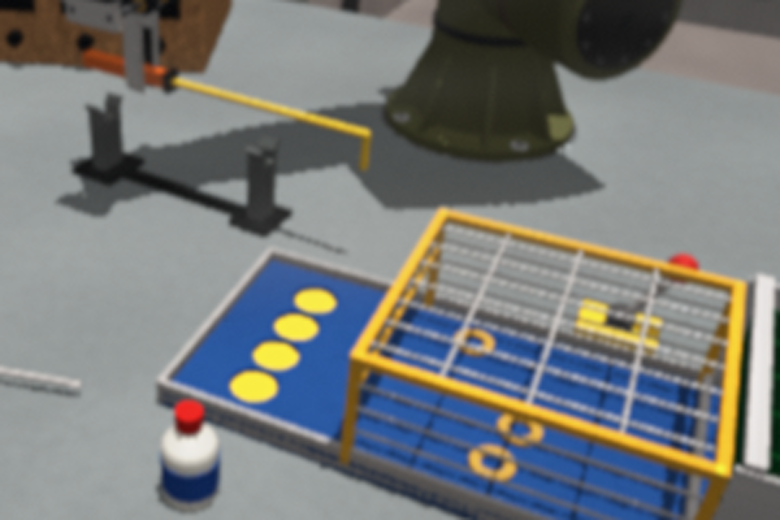

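```bash
python3 -m handwheel '[10,4,0,0,0,0,14,7,0,0,0,0.6,14,7,0,0,0,0.6,14,7,0,0,0,0.6,14,7,0,0,0,0.6,14,7,0,0,0,0.6,14,7,0,0,0,0.6,14,7,0,0,0,0.6,14,7,0,0,0,0.6,10,7,0,0,0,0.6,4,3,0,0,0,0.6,0,0,0,0,0,0,0,0,0,0,0,0]'
python3 - <<'E'
from h import *
p=s2w(-71.5,-220)
print(sense()["tcp_pos"],p,togo([*p,.06],4.1))
im=get_image("top"); cv2.imwrite("pics/t8.png",cv2.resize(im[140:280,80:340],(780,420),interpolation=cv2.INTER_CUBIC))
ct=get_calibration("top")
print("top",[(m["pixel"],m["confidence"]) for m in mark_of("rod_tip","top")[:3]])
im=get_image("scene"); cv2.imwrite("pics/s8.png",cv2.resize(im[130:290,230:470],(780,520),interpolation=cv2.INTER_CUBIC))
cs=get_calibration("scene")
print("scene",[(m["pixel"],m["confidence"]) for m in mark_of("rod_tip","scene")[:3]])
s=sense();T=R.from_rotvec(s["orientation"]).as_matrix(); tip=s["tcp_pos"]+T@np.array([.28,0,.0295]); print("pred",tip,w2s(tip),proj(ct,tip),proj(cs,tip))
E
```

```text
t: 12.2
tcp_pos: [0.5245, -0.2011, 0.1216]
orientation: [-2.128, -2.295, 0.005]
wrist_force: [-0.2, 0.4, -2.9]
width: 0.163
[ 0.52448685 -0.20112719  0.12156469] [ 0.51551242 -0.21134904] (array([ -9. , -10.2, -61.6]), array([-0.35, -0.64, -0.23]))
top [([219.7, 140.8], 0.55), ([197.6, 220.3], 0.5)]
scene [([166.5, 169.5], 0.69)]
pred [0.50313642 0.07756399 0.09442901] [-63.18778487  69.05849105] [198.87105206 218.07195853] [330.23934863 197.08264138]
```

View pics/t8.png

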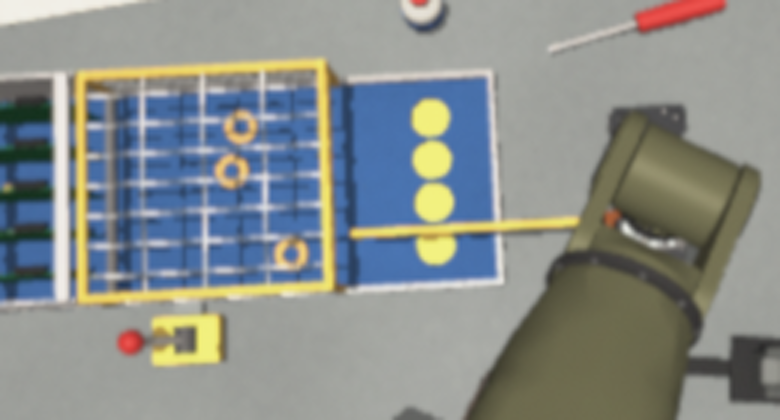

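View pics/s8.png

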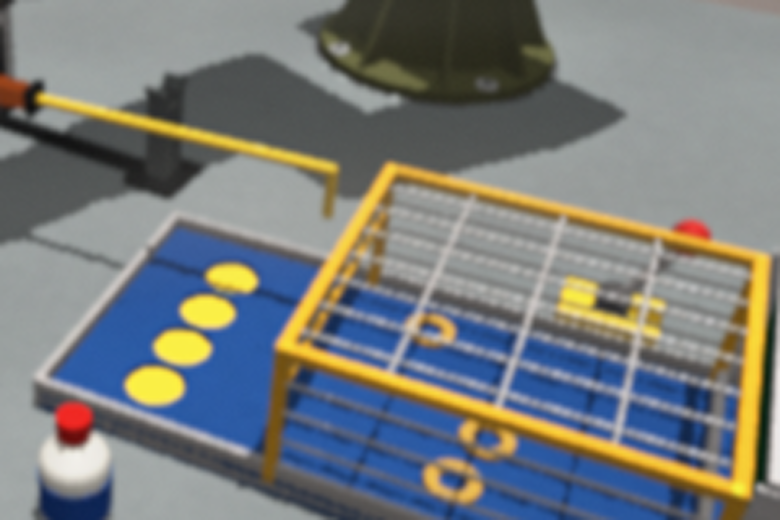

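```bash
cat >> h.py <<'E'
OFF=np.array([.28,0.,.0295])
def tipnow():
    s=sense();T=R.from_rotvec(s["orientation"]).as_matrix(); t=s["tcp_pos"]+T@OFF
    return t
def go(sx,sy,tz,yaw=4.1):
    """report tip now (station mm) and delta world mm of TCP (for corrected orientation) and rotation"""
    a=np.deg2rad(90+yaw); x=np.array([np.cos(a),np.sin(a)])
    w=s2w(sx,sy); tcp=np.array([*(w-x*OFF[0]),tz/1000+OFF[2]])
    t=tipnow(); s=sense()
    print("t",round(s["t"],2),"tip",w2s(t).round(1),round(t[2]*1000,1),"F",s["wrist_force"].round(1),"w",round(s["width"],3),"togo",*togo(tcp,yaw))
E
python3 - <<'E'
from h import *
go(-71.5,75,32)
E
```

```text
t 12.4 tip [-63.2  69.1] 94.4 F [ 0.2 -0.3 -0.9] w 0.164 togo [ -9.8   5.4 -60.6] [-0.33 -0.6  -0.16]
```

```bash
python3 -m handwheel '[-4,3,-5,-0.3,-0.6,-0.2,-5,3,-12,0,0,0,0,0,-12,0,0,0,0,0,-12,0,0,0,0,0,-12,0,0,0,0,0,-7,0,0,0,0,0,0,0,0,0,0,0,0,0,0,0]'
python3 - <<'E'
from h import *
go(-71.5,75,32)
E
```

```text
t: 13.07
tcp_pos: [0.5131, -0.1988, 0.0624]
orientation: [2.146, 2.288, 0.003]
wrist_force: [0.5, -1.2, -1.3]
width: 0.167
t 13.07 tip [-70.9  72.6] 32.3 F [ 0.5 -1.2 -1.3] w 0.167 togo [ 1.4  2.5 -0.9] [0.11 0.26 0.41]
```

```bash
python3 -m handwheel '[0,8,-2,0.1,0.2,0.3,-1,14,-2,0,0,0.1,-1,14,0,0,0,0,-1,14,0,0,0,0,-1,14,0,0,0,0,0,8,0,0,0,0,0,4,0,0,0,0,0,0,0,0,0,0,0,0,0,0,0,0]'
python3 - <<'E'
from h import *
go(-71.5,150.5,27)
ct=get_calibration("top");cs=get_calibration("scene"); t=tipnow()
a=proj(ct,t);b=proj(cs,t);print(a,b)
im=get_image("top"); o,rec=rings(im,ct);print(o); cv2.imwrite("pics/t9.png",cv2.resize(im[180:250,130:220],(792,616),interpolation=cv2.INTER_CUBIC)[:600])
im=get_image("scene");  cv2.imwrite("pics/s9.png",cv2.resize(im[180:280,300:420],(720,600),interpolation=cv2.INTER_CUBIC))
E
```

```text
t: 13.82
tcp_pos: [0.5092, -0.1133, 0.0614]
orientation: [2.134, 2.299, 0.004]
wrist_force: [0.2, -0.3, -1.5]
width: 0.167
t 13.82 tip [-71.4 158.2] 31.5 F [ 0.2 -0.3 -1.5] w 0.167 togo [-0.1 -7.8 -4.9] [ 0.08  0.3  -0.16]
[173.17917288 223.61665433] [365.50020182 227.79306651]
[(18.5, 211.0, 0.74), (67.0, 199.5, 0.68), (-73.5, 150.0, 0.44)]
```

View pics/t9.png

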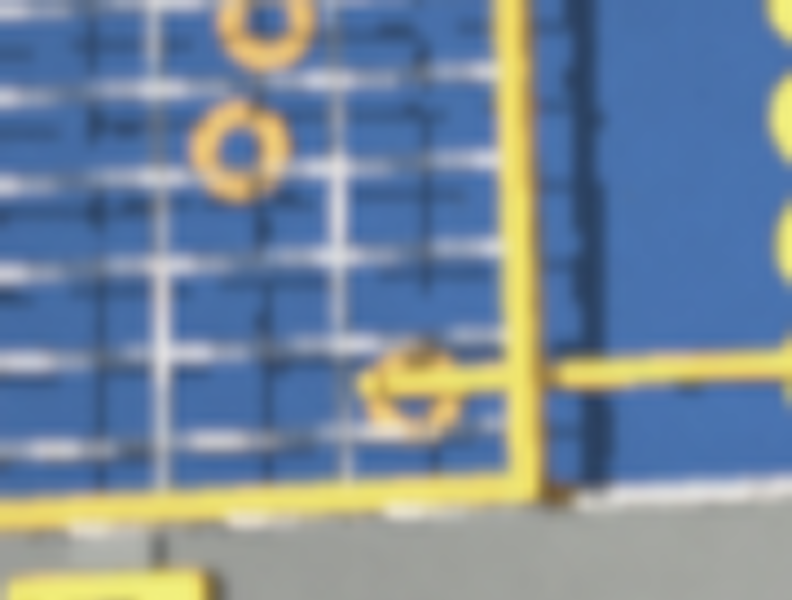

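View pics/s9.png

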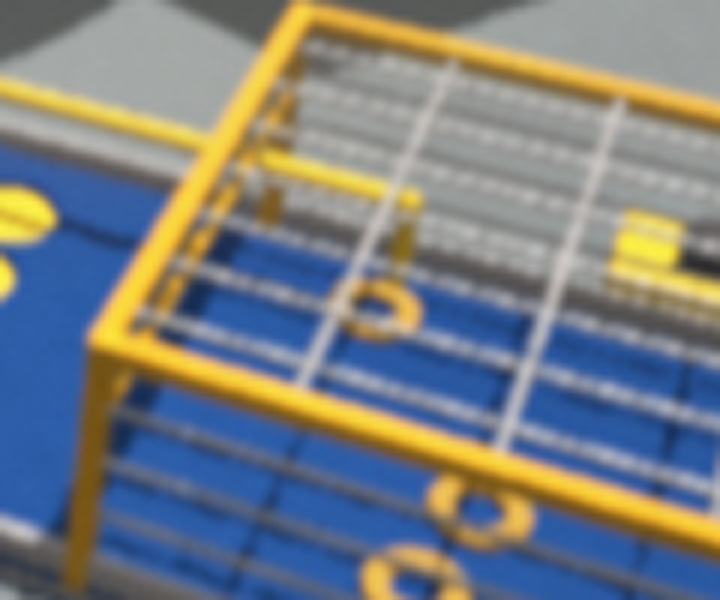

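Run:
```python
from h import *
ct=get_calibration("top");cs=get_calibration("scene")
s=sense();T=R.from_rotvec(s["orientation"]).as_matrix()
for n,o in(("elbow axis",(.28,0,-.0105)),("elbow outer",(.284,0,-.0105)),("shaft mid",(.2,0,-.0105)),("tip",(.28,0,.0295))):
    w=s["tcp_pos"]+T@np.array(o); print(n,w2s(w).round(1),w[2].round(4),"top",proj(ct,w).round(1),((proj(ct,w)-[130,180]+.5)*8.8).round(0),"scene",proj(cs,w).round(1),((proj(cs,w)-[300,180]+.5)*6).round(0))
for x,y in((-71.5,150.5),(20.5,211),(67.5,200.5)):
    w=[*s2w(x,y),.0185];print("w",((proj(ct,w)-[130,180]+.5)*8.8).round(0),((proj(cs,w)-[300,180]+.5)*6).round(0))
```

```text
elbow axis [-71.5 157.8] 0.0713 top [170.9 222.8] [364. 381.] scene [368.1 213.9] [412. 207.]
elbow outer [-71.5 161.8] 0.0713 top [169.6 222.9] [352. 382.] scene [369.9 214.4] [422. 210.]
shaft mid [-71.3  77.8] 0.0715 top [197.1 221.4] [595. 369.] scene [333.9 204.4] [206. 150.]
tip [-71.3 157.7] 0.0313 top [173.3 223.6] [386. 388.] scene [365.3 227.8] [395. 290.]
w [413. 389.] [371. 310.]
w [240. 146.] [475. 511.]
w [266.  18.] [412. 589.]
```

```bash
python3 -m handwheel '[1,-12,0,0,0,0,1,-14,0,0,0,0,1,-12,0,0,0,0,0,-4,0,0,0,0,0,0,-3,0,0,0,0,0,-4,0,0,0,0,0,-3,0,0,0,0,0,0,0,0,0,0,0,0,0,0,0]'
python3 - <<'E'
from h import *
go(-73,115,20)
E
```

```text
t: 14.67
tcp_pos: [0.5117, -0.1619, 0.0495]
orientation: [2.14, 2.295, 0.003]
wrist_force: [-0.6, 0.4, -0.6]
width: 0.163
t 14.67 tip [-71.2 109.6] 19.6 F [-0.6  0.4 -0.6] w 0.163 togo [-1.6  5.3 -0. ] [0.07 0.24 0.09]
```

```bash
for i in 1; do python3 -m handwheel '[0,0,-2,0,0,0,0,0,0,0,0,0]';python3 -m handwheel '[0,0,-2,0,0,0,0,0,0,0,0,0]';python3 -m handwheel '[0,0,-2,0,0,0,0,0,0,0,0,0]'; done
python3 - <<'E'
from h import *
go(-73,115,20);print(sense()["moment"])
for i in range(4): get_image("scene"); print(sense()["wrist_force"],sense()["moment"])
im=get_image("scene");  cv2.imwrite("pics/s10.png",cv2.resize(im[180:280,300:420],(720,600),interpolation=cv2.INTER_CUBIC))
cs=get_calibration("scene"); print(((proj(cs,tipnow())-[300,180]+.5)*6).round(0))
E
```

```text
t: 14.83
tcp_pos: [0.5117, -0.1612, 0.0473]
orientation: [2.139, 2.296, 0.003]
wrist_force: [-1.0, 0.2, -0.9]
width: 0.167
t: 15.0
tcp_pos: [0.5118, -0.1608, 0.0451]
orientation: [2.138, 2.297, 0.003]
wrist_force: [0.5, 0.1, -1.6]
width: 0.166
t: 15.17
tcp_pos: [0.5119, -0.1607, 0.0431]
orientation: [2.138, 2.297, 0.003]
wrist_force: [0.5, 0.4, -0.8]
width: 0.162
t 15.17 tip [-71.4 110.7] 13.2 F [ 0.5  0.4 -0.8] w 0.162 togo [-1.8  4.1  6.4] [ 0.06  0.25 -0.01]
[ 0.10126615 -0.03717807 -0.06536299]
[-0.17813023 -0.29004493  0.10234734] [ 0.15939551 -0.09661244 -0.08415564]
[-0.90062271  0.32913649 -1.62985954] [ 0.15071797 -0.05370676  0.00583249]
[-0.02550141 -0.22931588 -0.78928671] [ 0.10032598 -0.12034692  0.02026131]
[-0.05004051  0.61824673 -0.91554209] [ 0.13463138 -0.11992881  0.05145171]
[270. 290.]
```

View pics/s10.png

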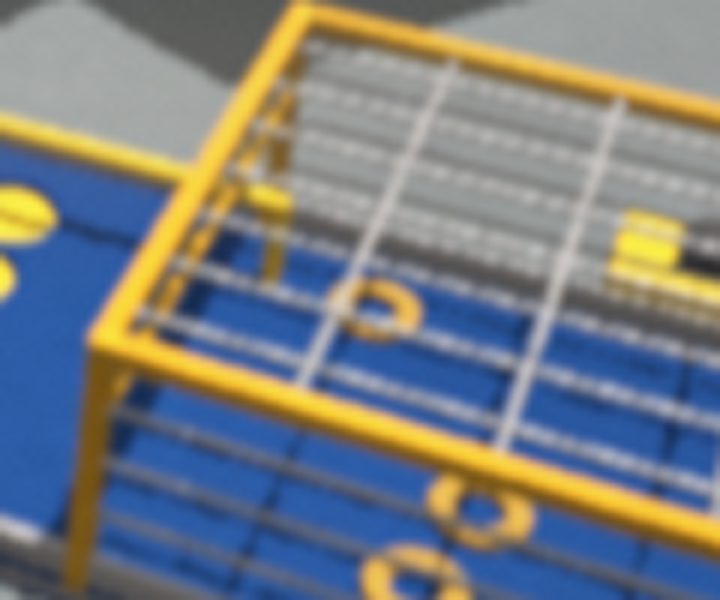

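```bash
cat >> h.py <<'E'
def mom(n=4):
    a=[]
    for i in range(n):
        get_image("scene"); s=sense(); a.append(np.r_[s["wrist_force"],s["moment"]])
    t=tipnow(); print("tipz",(t[2]*1000).round(1),w2s(t).round(1),"F/M avg",np.mean(a,0).round(2))
E
python3 -m handwheel '[0,0,-2,0,0,0,0,0,0,0,0,0]';python3 -c "from h import *; mom()"
python3 -m handwheel '[0,0,-2,0,0,0,0,0,0,0,0,0]';python3 -c "from h import *; mom()"
```

```text
t: 15.58
tcp_pos: [0.5122, -0.1609, 0.0415]
orientation: [2.137, 2.296, 0.004]
wrist_force: [-0.1, 0.6, -0.3]
width: 0.164
tipz 11.8 [-70.9 110.5] F/M avg [-0.21  0.22 -0.5   0.31 -0.06  0.01]
t: 15.95
tcp_pos: [0.5124, -0.1609, 0.0398]
orientation: [2.137, 2.296, 0.004]
wrist_force: [-0.4, 0.3, -0.1]
width: 0.168
tipz 10.0 [-70.7 110.4] F/M avg [-0.09  0.14  0.44  0.49 -0.03  0.04]
```

```bash
python3 -m handwheel '[0,0,4,0,0,0,0,0,5,0,0,0,0,0,5,0,0,0,0,0,5,0,0,0,0,0,0,0,0,0,0,0,0,0,0,0]';python3 - <<'E'
from h import *
mom();go(-73,150.5,27)
c=get_calibration("wrist");im=get_image("wrist");cv2.imwrite("pics/w11.png",im)
E
```

```text
t: 16.65
tcp_pos: [0.5126, -0.1612, 0.0615]
orientation: [2.135, 2.295, 0.004]
wrist_force: [-0.4, 0.2, -1.5]
width: 0.163
tipz 30.7 [-71.  110.2] F/M avg [ 0.12 -0.06 -1.66 -0.03 -0.08 -0.01]
t 16.85 tip [-71.  110.2] 30.7 F [ 0.1 -0.1 -1.6] w 0.163 togo [-4.9 39.9 -4.5] [ 0.13  0.33 -0.03]
```

View pics/w11.png

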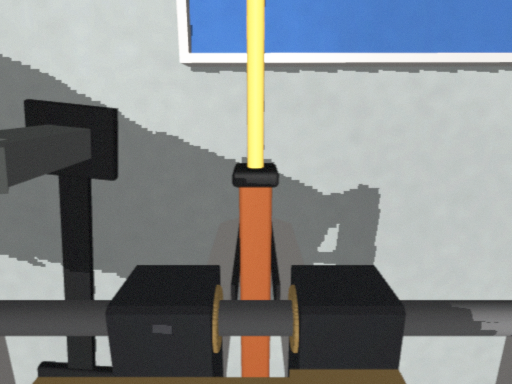

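```bash
python3 -m handwheel '[-2,8,-2,0,0.3,0,-1,12,0,0,0,0,-1,10,0,0,0,0,0,3,-1,0,0,0,0,0,0,0,0,0,0,0,0,0,0,0]'
python3 - <<'E'
from h import *
go(-72.8,151.5,27)
im=get_image("top");cv2.imwrite("pics/t12.png",cv2.resize(im[200:240,150:210],(780,520),interpolation=cv2.INTER_CUBIC))
im=get_image("scene");cv2.imwrite("pics/s12.png",cv2.resize(im[200:250,330:390],(720,600),interpolation=cv2.INTER_CUBIC))
E
```

```text
t: 17.4
tcp_pos: [0.5073, -0.1234, 0.0568]
orientation: [-2.139, -2.301, 0.004]
wrist_force: [-0.3, 0.3, -1.4]
width: 0.165
t 17.4 tip [-73.9 148.3] 26.9 F [-0.3  0.3 -1.4] w 0.165 togo [ 0.4  3.2 -0.3] [ 0.1  -0.1  -0.09]
```

View pics/t12.png

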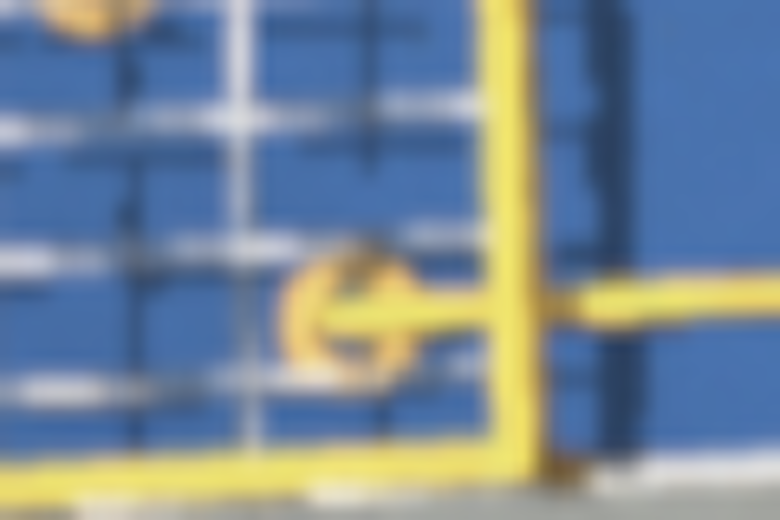

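View pics/s12.png

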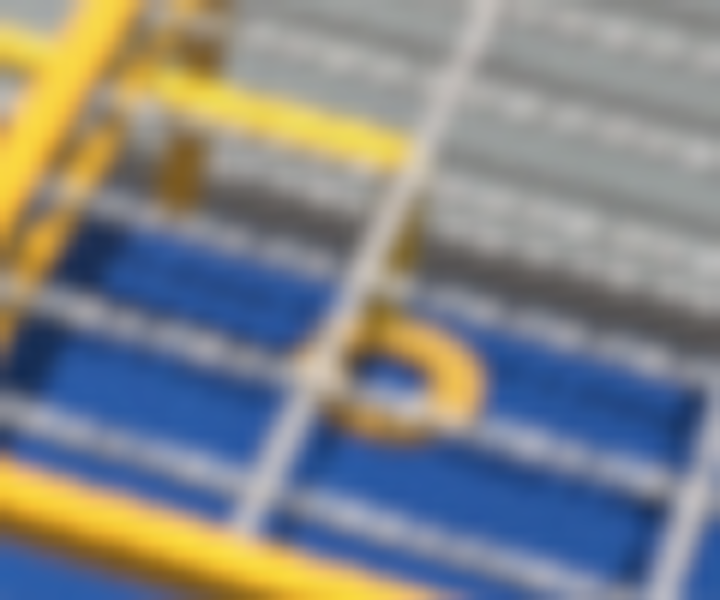

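Run:
```python
from h import *
cs=get_calibration("scene");ct=get_calibration("top");f=lambda w:((proj(cs,w)-[330,200]+.5)*12).round(0)
g=lambda w:((proj(ct,w)-[150,200]+.5)*13).round(0)
s=sense();T=R.from_rotvec(s["orientation"]).as_matrix()
for o in((.28,0,-.0105),(.28,0,.0295),(.28,0,.0395),(.2,0,-.0105)):
    w=s["tcp_pos"]+T@np.array(o);print(o,f(w),g(w))
for d in((-72.8,150.5),(-72.8,168.5),(-72.8,132.5),(-90.8,150.5),(-54.8,150.5)): w=[*s2w(*d),.0185];print(d,f(w),g(w))
# guard front top corners and slot plane reference: lip corners
for d,z in(((-115,-75),.026),((115,-75),.026)): w=[*s2w(*d),z]; print(proj(cs,w).round(1),proj(ct,w).round(1))
for x in(-69,-23,23,69): w=[*s2w(x,-5),.010]; print(x,proj(cs,w).round(1),proj(ct,w).round(1))
im=get_image("scene")
for b,st in blobs(im,(18,100,60),(35,255,255),50): print("yel",b.round(1),st[4])
im=get_image("top")
for b,st in blobs(im,(18,100,60),(35,255,255),50): print("yelt",b.round(1),st[4])
```

```text
(0.28, 0, -0.0105) [410. 171.] [324. 311.]
(0.28, 0, 0.0295) [378. 335.] [355. 322.]
(0.28, 0, 0.0395) [370. 375.] [362. 324.]
(0.2, 0, -0.0105) [ 6. 58.] [663. 294.]
(-72.8, 150.5) [384. 376.] [350. 321.]
(-72.8, 168.5) [476. 403.] [276. 324.]
(-72.8, 132.5) [293. 349.] [423. 317.]
(-90.8, 150.5) [407. 325.] [352. 394.]
(-54.8, 150.5) [360. 428.] [348. 247.]
[282.1 194.7] [247.8 233.7]
[238.  245.9] [244.3 162.4]
-69 [299.3 216. ] [225.4 220.6]
-23 [292.  226.1] [224.7 206.4]
23 [284.1 237. ] [224.1 192.3]
69 [275.6 248.8] [223.6 178.3]
yel [ 10.8 191.8] 457
yel [389.1 235.7] 3121
yel [300.7 215.1] 111
yel [411.9 223.3] 180
yel [293.5 225.3] 130
yel [ 46.7 234.7] 300
yel [285.7 236.2] 144
yel [277.2 248. ] 162
yel [506.6 259.9] 58
yel [368.9 277.9] 105
yelt [427.4 103.2] 1378
yelt [357.8 101.6] 588
yelt [160.2 203.1] 1282
yelt [222.9 178.8] 105
yelt [223.5 192.7] 109
yelt [224.2 206.9] 106
yelt [142.9 252.9] 281
yelt [ 56.8 255.5] 98
yelt [ 36.5 282. ] 104
yelt [ 15.9 308.7] 108
yelt [ 61.7 326.7] 106
```

```bash
python3 -m handwheel '[0,3,-2,0,0,0,0,1,-4,0,0,0,0,0,-4,0,0,0,0,0,-2,0,0,0,0,0,0,0,0,0,0,0,0,0,0,0]'
python3 - <<'E'
from h import *
mom();go(-72.8,151.5,17)
E
```

```text
t: 18.1
tcp_pos: [0.5073, -0.1206, 0.0433]
orientation: [-2.142, -2.298, 0.004]
wrist_force: [1.1, -0.0, -0.8]
width: 0.166
tipz 13.6 [-72.9 151.1] F/M avg [-0.14  0.43 -1.41  0.07 -0.08 -0.  ]
t 18.3 tip [-72.9 151.1] 13.6 F [-0.8 -0.1 -1.6] w 0.165 togo [0.3 0.4 2.9] [ 0.1  -0.07  0.06]
```

```bash
python3 -m handwheel '[0,0,3,0,0,0,0,-4,0,0,0,0,0.7,-8,0,0,0,0,0.7,-10,0,0,0,0,0.7,-10,0,0,0,0,0.7,-10,0,0,0,0,0.7,-10,0,0,0,0,0.7,-8,0,0,0,0,0,-4,0,0,0,0,0,0,0,0,0,0]'
python3 - <<'E'
from h import *
mom(2);go(-70.5,-10.5,17)
ct=get_calibration("top");im=get_image("top");o,r=rings(im,ct);print(o)
cv2.imwrite("pics/t13.png",cv2.resize(im[170:240,140:260],(780,455),interpolation=cv2.INTER_CUBIC))
E
```

```text
t: 19.13
tcp_pos: [0.5118, -0.1932, 0.0473]
orientation: [2.142, 2.296, -0.003]
wrist_force: [-0.2, 0.8, -1.5]
width: 0.165
tipz 17.2 [-73.4  79.3] F/M avg [ 0.18  0.52 -1.28  0.02 -0.07 -0.01]
t 19.23 tip [-73.4  79.3] 17.2 F [ 0.2  0.8 -1. ] w 0.163 togo [  9.7 -89.4  -0.8] [ 0.13 -0.04  0.1 ]
[(18.5, 211.0, 0.74), (67.0, 199.5, 0.68), (-74.0, 81.5, 0.61)]
```

View pics/t13.png

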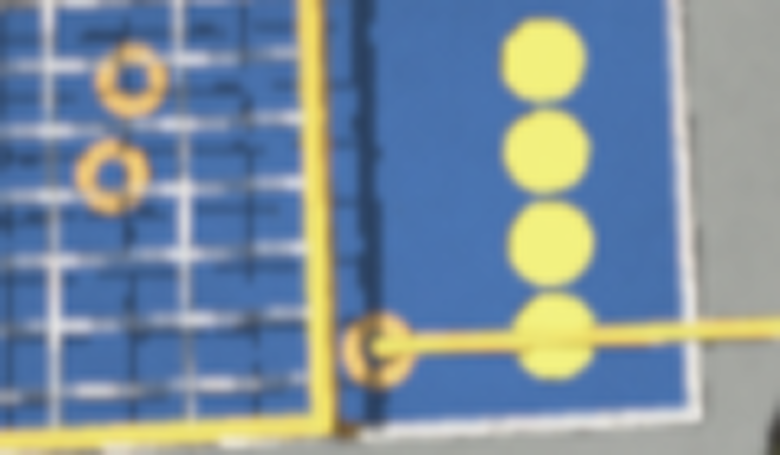

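```bash
python3 -m handwheel '[0.5,-4,0,0,0,0,1.5,-9,0,0,0,0,1.5,-10,0,0,0,0,1.5,-10,0,0,0,0,1.5,-10,0,0,0,0,1.5,-10,0,0,0,0,1,-8,0,0,0,0,1,-8,0,0,0,0,0,-4,0,0,0,0,0,0,0,0,0,0]'
python3 - <<'E'
from h import *
mom(2);go(-69.5,-10.5,17)
ct=get_calibration("top");im=get_image("top");o,r=rings(im,ct);print(o)
cv2.imwrite("pics/t14.png",cv2.resize(im[170:240,140:260],(780,455),interpolation=cv2.INTER_CUBIC))
im=get_image("scene");cv2.imwrite("pics/s14.png",cv2.resize(im[190:270,240:340],(750,600),interpolation=cv2.INTER_CUBIC))
E
```

```text
t: 20.12
tcp_pos: [0.5228, -0.2727, 0.0472]
orientation: [2.14, 2.298, -0.003]
wrist_force: [0.1, 0.2, -1.3]
width: 0.165
tipz 17.1 [-68.7  -0.9] F/M avg [ 0.74 -0.01 -2.04  0.   -0.07  0.02]
t 20.22 tip [-68.7  -0.9] 17.1 F [ 0.3 -0.1 -1.9] w 0.164 togo [-0.2 -9.7 -0.7] [ 0.12 -0.05 -0.02]
[(-69.5, 8.5, 0.75), (18.5, 211.0, 0.74), (67.0, 199.5, 0.68)]
```

View pics/t14.png

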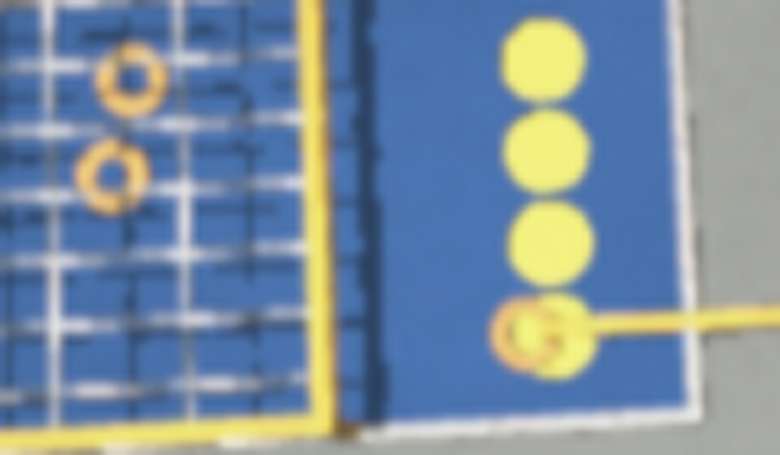

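View pics/s14.png

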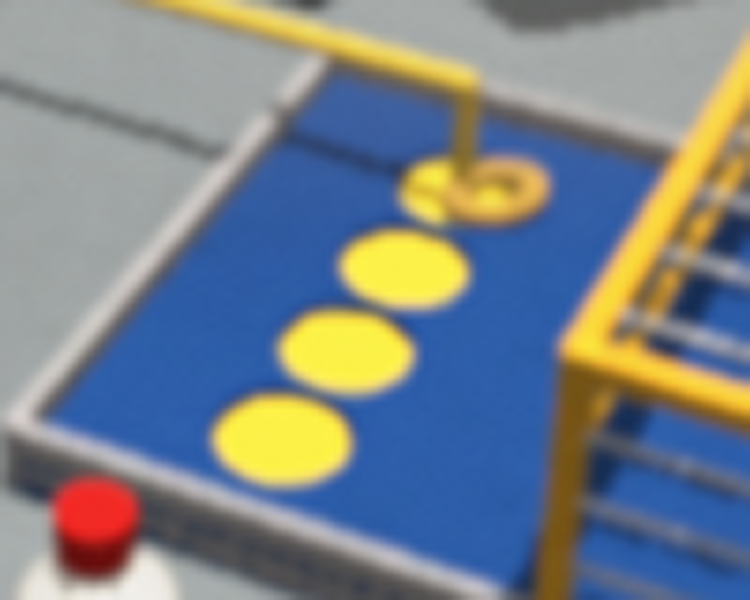

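```bash
python3 -m handwheel '[0,-4,0,0,0,0,0,-4,0,0,0,0,0,-3,0,0,0,0,0,0,0,0,0,0]'
cat >> h.py <<'E'
def see(n,sx=-69.5,sy=-10.5,tz=17):
    go(sx,sy,tz)
    ct=get_calibration("top");im=get_image("top");o,r=rings(im,ct);print(o)
    a=cv2.resize(im[165:235,130:250],(600,350),interpolation=cv2.INTER_CUBIC)
    im=get_image("scene");b=cv2.resize(im[190:270,240:360],(600,400)[:2],interpolation=cv2.INTER_CUBIC)[:250] if 0 else cv2.resize(im[190:235+25,240:400],(600,262),interpolation=cv2.INTER_CUBIC)
    cv2.imwrite(f"pics/{n}.png",np.vstack([a,b[:250]]))
E
python3 -c "
from h import *
see('c1')"
```

```text
t: 20.65
tcp_pos: [0.5231, -0.2822, 0.0476]
orientation: [2.137, 2.302, -0.003]
wrist_force: [0.4, -1.0, -2.4]
width: 0.164
t 20.65 tip [-69.8 -11.3] 17.5 F [ 0.4 -1.  -2.4] w 0.164 togo [-0.6  0.7 -1.1] [ 0.13 -0.04 -0.16]
[(-69.5, 8.5, 0.8), (18.5, 211.0, 0.73), (67.0, 199.5, 0.68)]
```

View pics/c1.png

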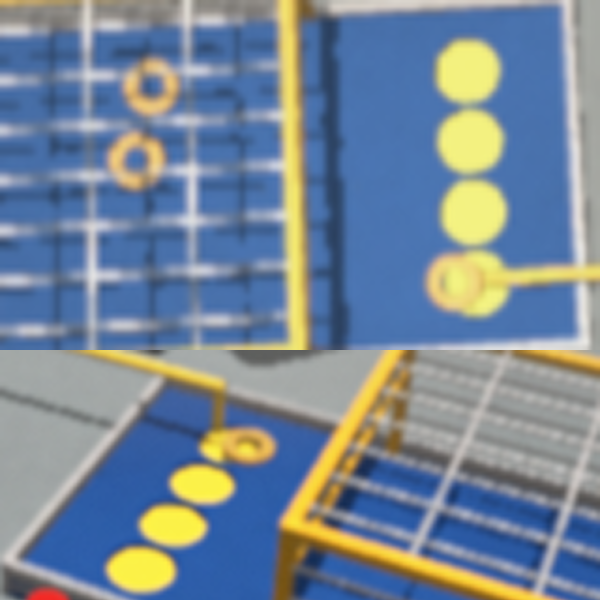

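```bash
python3 -m handwheel '[0,0,6,0,0,0,0,0,6,0,0,0,0,4,1,0.1,0,-0.2,-1,7,0,0,0,0,0,4,0,0,0,0,0,0,0,0,0,0]'; python3 -c "
from h import *
see('c2',-69.5,5,30)"
```

```text
t: 21.25
tcp_pos: [0.5221, -0.265, 0.0625]
orientation: [2.142, 2.298, -0.0]
wrist_force: [-0.6, 1.1, -1.6]
width: 0.166
t 21.25 tip [-68.4   6. ] 32.9 F [-0.6  1.1 -1.6] w 0.166 togo [-0.7 -1.1 -3. ] [ 0.01 -0.01  0.06]
[(18.5, 211.0, 0.73), (-69.5, 9.0, 0.71), (67.0, 199.5, 0.68)]
```

View pics/c2.png

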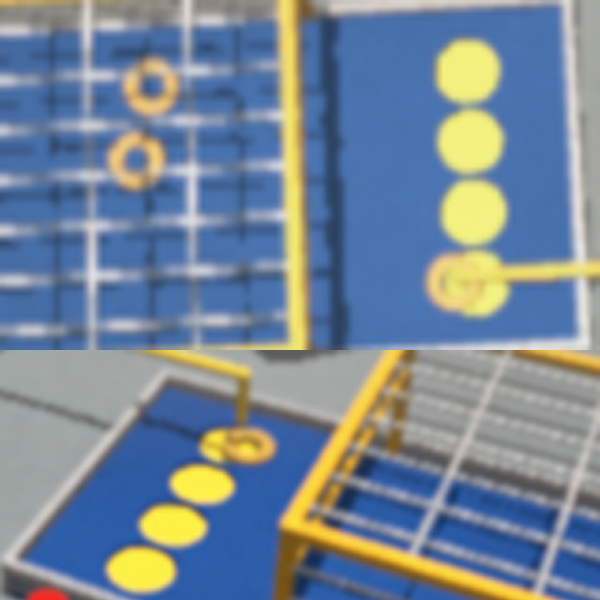

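```bash
python3 -m handwheel '[-0.7,0,-5,0,0,0,0,0,-6,0,0,0,0,0,-5,0,0,0,0,0,-4,0,0,0,0,0,0,0,0,0,0,0,0,0,0,0]'; python3 -c "
from h import *
mom(3);go(-69.5,-10,13)"
```

```text
t: 21.85
tcp_pos: [0.5208, -0.2656, 0.0389]
orientation: [-2.141, -2.296, 0.001]
wrist_force: [-0.3, 0.4, 0.1]
width: 0.165
tipz 10.0 [-69.6   5.4] F/M avg [ 0.23  0.17 -1.18  0.04 -0.11 -0.04]
t 22.0 tip [-69.6   5.4] 10.0 F [ 0.7 -0.  -1.8] w 0.163 togo [  1.6 -15.3   3.1] [-0.01 -0.07  0.09]
```

```bash
python3 -m handwheel '[0,0,2.5,0,0,0,0,-4,0,0,0,0,0.3,-4,0,0,0,0,0.4,-4,0,0,0,0,0.4,-3,0,0,0,0,0,0,0,0,0,0,0,0,0,0,0,0]'; python3 -c "
from h import *
mom(2);see('c3',-69.5,-10,13)"
```

```text
t: 22.58
tcp_pos: [0.5226, -0.2831, 0.0434]
orientation: [2.142, 2.297, -0.0]
wrist_force: [-0.3, 0.3, -0.7]
width: 0.165
tipz 13.6 [-69.1 -11.9] F/M avg [ 0.09 -0.06 -1.36  0.01 -0.03 -0.01]
t 22.68 tip [-69.1 -11.9] 13.6 F [ 0.1 -0.1 -1.5] w 0.168 togo [-0.1  1.8 -0.9] [0.05 0.03 0.09]
[(18.5, 211.0, 0.73), (67.0, 199.5, 0.68), (-70.0, -2.5, 0.68)]
```

View pics/c3.png

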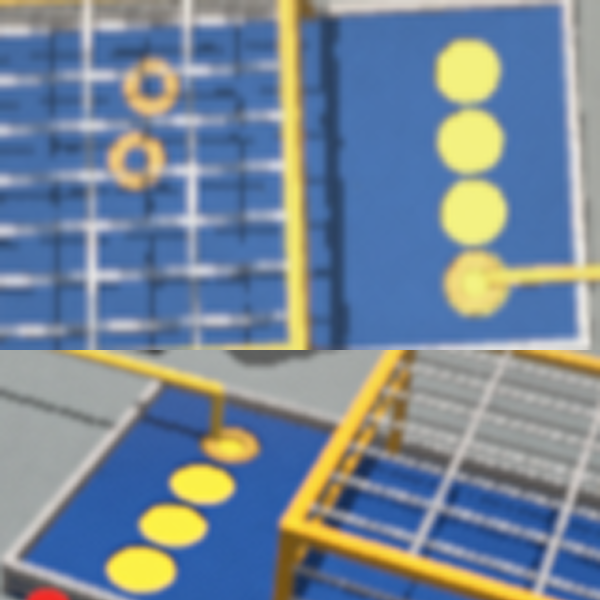

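```bash
python3 -m handwheel '[0,1,6,0,0,0,0,0,7,0,0,0,0,0,6,0,0,0,6,6,0,0,0,0.1,11,12,0,0,0,0,11,12,0,0,0,0,11,12,0,0,0,0,11,12,0,0,0,0,11,12,0,0,0,0,10,10,0,0,0,0,4,5,0,0,0,0,0,0,0,0,0,0,0,0,0,0,0,0]'; python3 -c "
from h import *
see('c4',20.3,75,30)"
```

```text
t: 23.87
tcp_pos: [0.604, -0.1932, 0.0675]
orientation: [2.135, 2.298, 0.002]
wrist_force: [0.7, 0.3, -1.1]
width: 0.17
t 23.87 tip [17.6 71.7] 37.2 F [ 0.7  0.3 -1.1] w 0.17 togo [ 2.   3.4 -8. ] [ 0.14  0.24 -0.11]
[(18.5, 211.0, 0.73), (-69.5, -3.0, 0.71), (67.0, 199.5, 0.68)]
```

View pics/c4.png

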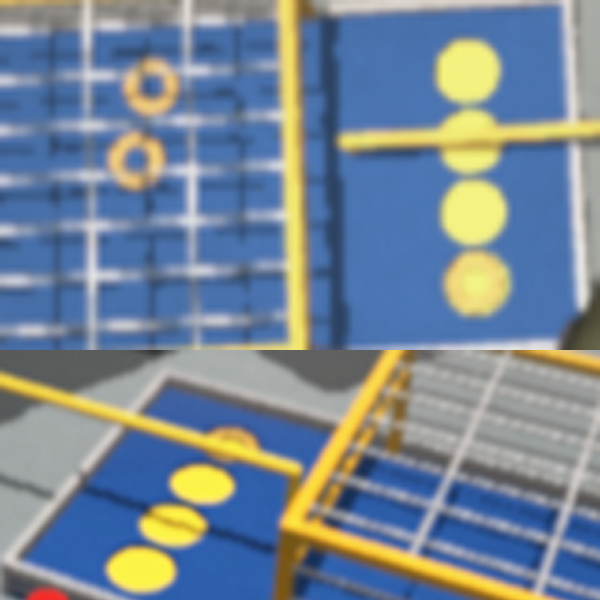

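```bash
python3 -m handwheel '[1,3,-5,0,0.2,0,1,0,-4,0.1,0,0,0,0,0,0,0,0]'; python3 -c "
from h import *
go(20.3,205,28)"
```

```text
t: 24.22
tcp_pos: [0.6049, -0.192, 0.0578]
orientation: [2.141, 2.298, -0.001]
wrist_force: [0.5, 1.0, -1.3]
width: 0.164
t 24.22 tip [19.3 72.9] 28.1 F [ 0.5  1.  -1.3] w 0.164 togo [ -8.2 131.9  -0.3] [0.04 0.01 0.06]
```

```bash
python3 -m handwheel '[0,6,0,0,0,0,-1,13,0,0,0,0,-1,13,0,0,0,0,-1,13,0,0,0,0,-1,13,0,0,0,0,-1,13,0,0,0,0,-1,13,0,0,0,0,-1,13,0,0,0,0,-1,12,0,0,0,0,0,9,0,0,0,0,0,4,0,0,0,0,0,0,0,0,0,0,0,0,0,0,0,0]'; python3 -c "
from h import *
go(20.3,210,27)
im=get_image('top');a=cv2.resize(im[170:215,130:190],(600,450),interpolation=cv2.INTER_CUBIC);cv2.imwrite('pics/t15.png',a)
ct=get_calibration('top')
s=sense();T=R.from_rotvec(s['orientation']).as_matrix()
g=lambda w:((proj(ct,w)-[130,170]+.5)*10).round(0)
print('elbow outer/axis/tip',[g(s['tcp_pos']+T@np.array(o)) for o in((.284,0,-.0105),(.28,0,-.0105),(.28,0,.0295))], 'washer',g([*s2w(20.3,210),.0185]))
im=get_image('scene');cv2.imwrite('pics/s15.png',cv2.resize(im[220:290,340:424],(720,600),interpolation=cv2.INTER_CUBIC))
cs=get_calibration('scene');f=lambda w:((proj(cs,w)-[340,220]+.5)*8.57).round(0)
print('scene elbow,tip',[f(s['tcp_pos']+T@np.array(o)) for o in((.28,0,-.0105),(.28,0,.0295))],f([*s2w(20.3,210),.0185]))
"
```

```text
t: 25.3
tcp_pos: [0.595, -0.0548, 0.058]
orientation: [2.139, 2.3, -0.0]
wrist_force: [0.1, 0.2, -1.5]
width: 0.166
t 25.3 tip [ 18.7 210.4] 28.4 F [ 0.1  0.2 -1.5] w 0.166 togo [ 1.4 -0.4 -1.5] [ 0.02  0.02 -0.06]
elbow outer/axis/tip [array([225., 252.]), array([238., 251.]), array([268., 267.])] washer [275. 266.]
scene elbow,tip [array([373., 227.]), array([342., 351.])] [332. 385.]
```

View pics/t15.png

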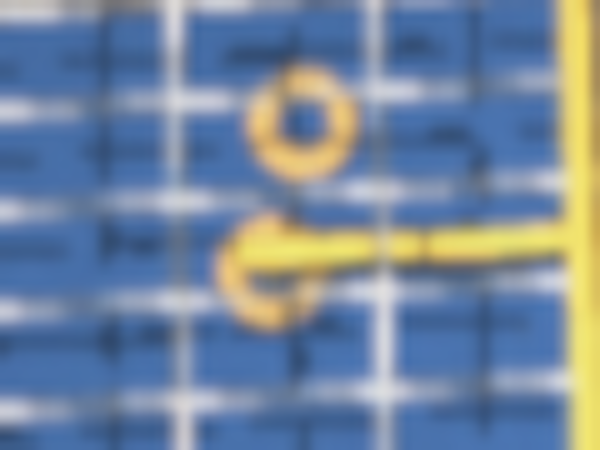

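View pics/s15.png

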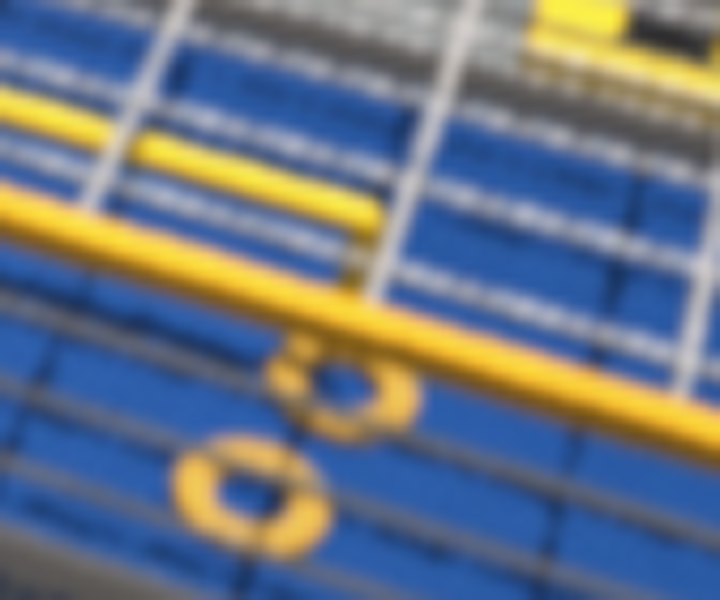

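```bash
python3 -m handwheel '[0,2,-2,0,0,0,0,0,-4,0,0,0,0,0,-4,0,0,0,0,0,-2,0,0,0,0,0,0,0,0,0,0,0,0,0,0,0]'; python3 -c "
from h import *
mom(3);go(19,212,15)"
```

```text
t: 25.9
tcp_pos: [0.5947, -0.0552, 0.044]
orientation: [-2.143, -2.297, 0.001]
wrist_force: [0.0, 0.1, -1.7]
width: 0.165
tipz 14.7 [ 19.5 210.1] F/M avg [ 0.64  0.06 -1.42 -0.   -0.1  -0.03]
t 26.05 tip [ 19.5 210.1] 14.7 F [ 1.3 -0.4 -1.5] w 0.166 togo [0.1 1.9 0.2] [ 0.03 -0.    0.14]
```

```bash
python3 -m handwheel '[0,0,1.5,0,0,0,0.3,-4,0,0,0,0,0.9,-8,0,0,0,0,0.9,-10,0,0,0,0,0.9,-10,0,0,0,0,0.9,-10,0,0,0,0,0.9,-10,0,0,0,0,0.9,-10,0,0,0,0,0.9,-10,0,0,0,0,0.9,-10,0,0,0,0,0.8,-8,0,0,0,0,0,-4,0,0,0,0,0,0,0,0,0,0]'; python3 -c "
from h import *
mom(2);see('c5',22.5,9,16.5)"
```

```text
t: 27.13
tcp_pos: [0.6039, -0.1615, 0.0465]
orientation: [2.145, 2.294, 0.0]
wrist_force: [-0.4, 0.6, -1.0]
width: 0.164
tipz 16.8 [ 21.3 104.3] F/M avg [-0.06  0.14 -1.86 -0.08 -0.09  0.  ]
t 27.23 tip [ 21.3 104.3] 16.8 F [ 0.3  0.1 -1.8] w 0.166 togo [  9.1 -95.   -0.5] [0.04 0.05 0.21]
[(-70.0, -3.0, 0.71), (67.0, 199.5, 0.68), (20.0, 107.5, 0.38)]
```

View pics/c5.png

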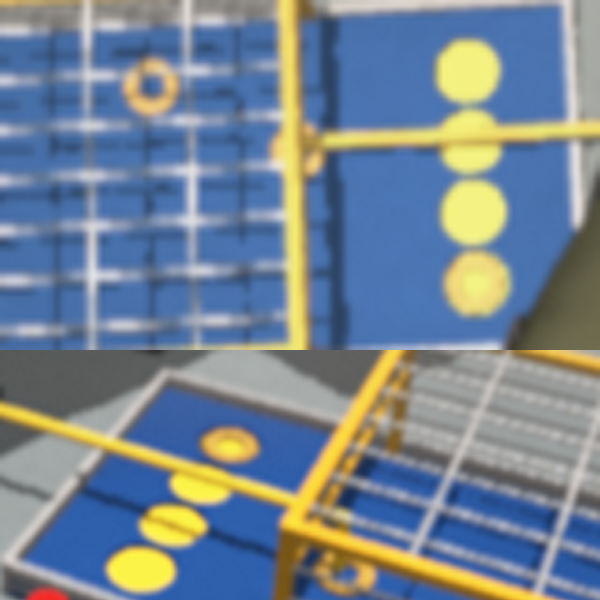

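```bash
python3 -m handwheel '[0.5,-5,0,0,0,0.1,1,-10,0,0,0,0,1,-10,0,0,0,0,1,-10,0,0,0,0,1,-10,0,0,0,0,1,-10,0,0,0,0,1,-10,0,0,0,0,1,-10,0,0,0,0,1,-10,0,0,0,0,0.5,-7,0,0,0,0,0,-4,0,0,0,0,0,0,0,0,0,0]'; python3 -c "
from h import *
mom(2);see('c6',22.5,9,16.5)"
```

```text
t: 28.33
tcp_pos: [0.6135, -0.2669, 0.0464]
orientation: [2.14, 2.298, -0.0]
wrist_force: [0.4, 0.5, -1.0]
width: 0.163
tipz 16.7 [22.4 -1.4] F/M avg [-0.24 -0.23 -1.86 -0.04 -0.11  0.01]
t 28.43 tip [22.4 -1.4] 16.7 F [-0.2 -0.5 -2. ] w 0.167 togo [-0.6 10.4 -0.4] [0.04 0.05 0.01]
[(21.5, 5.5, 0.71), (-69.5, -3.0, 0.69), (67.0, 199.5, 0.68)]
```

View pics/c6.png

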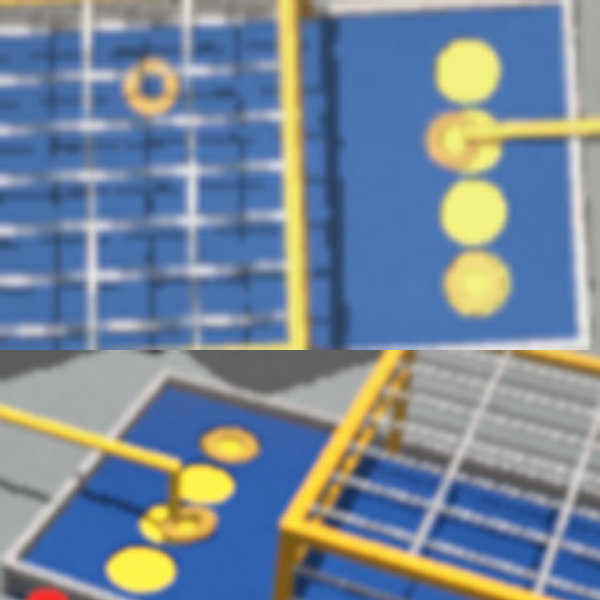

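```bash
python3 -m handwheel '[0,3,0,0,0,0,0,0,-3,0,0,0,0,0,-2,0,0,0,0,0,0,0,0,0]'; python3 -c "
from h import *
mom(3);see('c7',22.5,-11,12.5)"
```

```text
t: 28.87
tcp_pos: [0.614, -0.2604, 0.0413]
orientation: [2.137, 2.301, 0.0]
wrist_force: [-1.0, -0.2, -1.5]
width: 0.163
tipz 12.0 [22.7  3.6] F/M avg [-0.16 -0.17 -1.65 -0.02 -0.11  0.  ]
t 29.02 tip [22.7  3.6] 12.0 F [-1.  -0.2 -1.7] w 0.166 togo [  0.3 -14.7   0.2] [ 0.05  0.09 -0.12]
[(-70.0, -2.5, 0.7), (67.0, 199.5, 0.68), (21.0, 5.0, 0.67)]
```

View pics/c7.png

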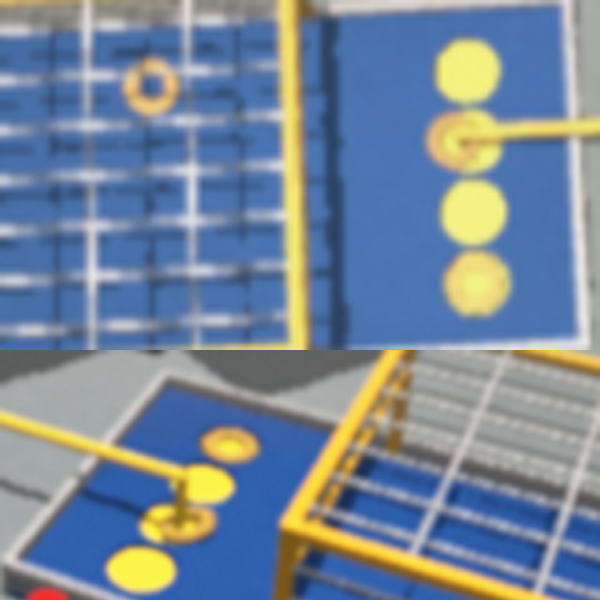

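Hook at z 12, inside the hole. Pull it in.

```bash
python3 -m handwheel '[0,-4,0,0,0,0,0.3,-4,0,0,0,0,0.3,-4,0,0,0,0,0.3,-4,0,0,0,0,0,0,0,0,0,0,0,0,0,0,0,0]'; python3 -c "
from h import *
mom(2);see('c8',22.5,-11,12.5)"
```

```text
t: 29.62
tcp_pos: [0.6151, -0.2793, 0.0423]
orientation: [2.138, 2.299, 0.001]
wrist_force: [-1.0, 0.3, -1.2]
width: 0.17
tipz 12.5 [ 22.7 -14.8] F/M avg [ 0.72 -0.53 -0.91  0.1  -0.08  0.04]
t 29.72 tip [ 22.7 -14.8] 12.5 F [ 0.5  0.1 -0.9] w 0.165 togo [-0.8  3.7 -0.3] [ 0.06  0.14 -0.08]
[(20.5, -6.0, 0.72), (-69.5, -3.0, 0.7), (67.0, 199.5, 0.68)]
```

View pics/c8.png

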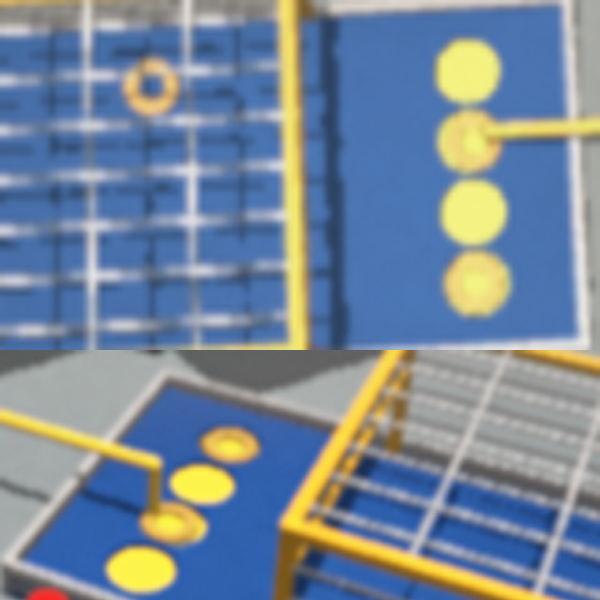

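```bash
python3 -m handwheel '[0,4,0,0,0,0,0,0,5,0,0,0,0,0,7,0,0,0,0,0,6,0,0,0,3,8,0,0,0.1,0,6,12,0,0,0,0,6,12,0,0,0,0,6,12,0,0,0,0,6,12,0,0,0,0,6,12,0,0,0,0,3,8,-2,0,0,0,0,4,-2,0,0,0,0,0,0,0,0,0,0,0,0,0,0,0]'; python3 -c "
from h import *
see('c9',66.5,200,28)"
```

```text
t: 30.98
tcp_pos: [0.6556, -0.1818, 0.0575]
orientation: [2.133, 2.306, -0.001]
wrist_force: [0.3, 0.1, -1.4]
width: 0.164
t 30.98 tip [68.6 79.4] 27.7 F [ 0.3  0.1 -1.4] w 0.164 togo [-12.4 120.    0. ] [ 0.06 -0.01 -0.35]
[(20.5, -6.5, 0.75), (-70.0, -3.0, 0.69), (67.0, 199.5, 0.68)]
```

View pics/c9.png

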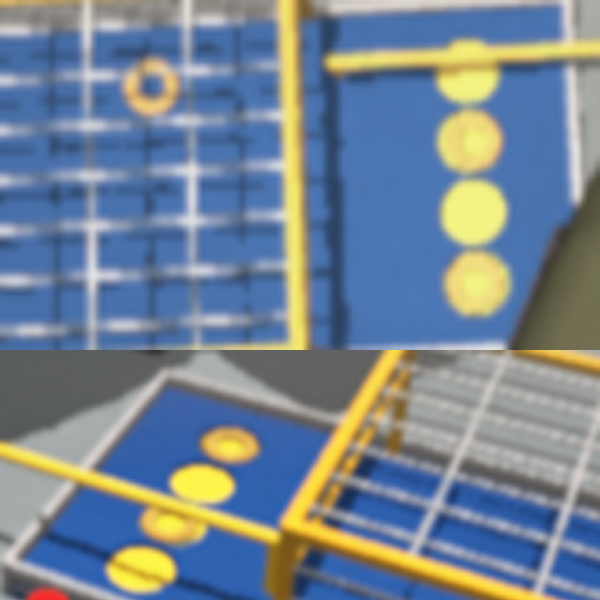

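```bash
python3 -m handwheel '[-1,5,0,0,0,-0.3,-1.2,12,0,0,0,0,-1.2,12,0,0,0,0,-1.2,12,0,0,0,0,-1.2,12,0,0,0,0,-1.2,12,0,0,0,0,-1.2,12,0,0,0,0,-1.2,12,0,0,0,0,-1.2,12,0,0,0,0,-1,8,0,0,0,0,0,4,0,0,0,0,0,0,0,0,0,0,0,0,0,0,0,0]'; python3 -c "
from h import *
go(66.5,202,27)
im=get_image('top');a=cv2.resize(im[160:205,130:190],(600,450),interpolation=cv2.INTER_CUBIC);cv2.imwrite('pics/t16.png',a)
ct=get_calibration('top')
s=sense();T=R.from_rotvec(s['orientation']).as_matrix()
g=lambda w:((proj(ct,w)-[130,160]+.5)*10).round(0)
print('elbow outer/axis/tip',[g(s['tcp_pos']+T@np.array(o)) for o in((.284,0,-.0105),(.28,0,-.0105),(.28,0,.0295))], 'washer',g([*s2w(66.5,201),.0185]))
"
```

```text
t: 32.17
tcp_pos: [0.6415, -0.057, 0.0584]
orientation: [2.14, 2.298, -0.0]
wrist_force: [1.1, 0.1, -1.7]
width: 0.168
t 32.17 tip [ 65.4 204.9] 28.5 F [ 1.1  0.1 -1.7] w 0.168 togo [ 1.5 -2.8 -1.9] [0.07 0.05 0.04]
elbow outer/axis/tip [array([240., 202.]), array([252., 201.]), array([282., 222.])] washer [300. 223.]
```

View pics/t16.png

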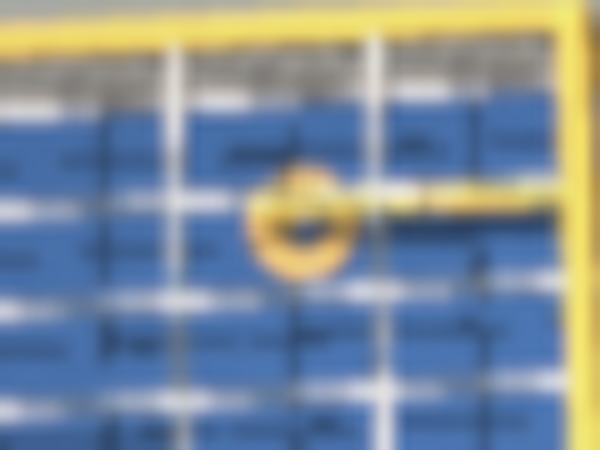

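```bash
python3 -m handwheel '[1,-2,-3,0,0,0,0,-1,-4,0,0,0,0,0,-4,0,0,0,0,0,-2,0,0,0,0,0,0,0,0,0,0,0,0,0,0,0]'; python3 -c "
from h import *
mom(3);go(66.5,202,15)"
```

```text
t: 32.72
tcp_pos: [0.6424, -0.063, 0.0432]
orientation: [2.145, 2.295, -0.001]
wrist_force: [0.2, -0.5, -1.4]
width: 0.165
tipz 13.7 [ 66.9 199. ] F/M avg [-0.01 -0.45 -0.9   0.08 -0.11 -0.03]
t 32.87 tip [ 66.9 199. ] 13.7 F [ 0.1 -0.7 -0.5] w 0.166 togo [0.4 3.  0.9] [0.07 0.03 0.22]
```

```bash
python3 -m handwheel '[0,0,2.5,0,0,0,0.3,-4,0,0,0,0.2,0.8,-8,0,0,0,0,0.8,-10,0,0,0,0,0.8,-10,0,0,0,0,0.8,-10,0,0,0,0,0.8,-10,0,0,0,0,0.8,-10,0,0,0,0,0.8,-10,0,0,0,0,0.8,-8,0,0,0,0,0,-4,0,0,0,0,0,0,0,0,0,0]'; python3 -c "
from h import *
mom(2);see('c10',69,8,16)"
```

```text
t: 33.87
tcp_pos: [0.6498, -0.1581, 0.0469]
orientation: [2.141, 2.296, -0.0]
wrist_force: [0.1, 0.7, -1.0]
width: 0.166
tipz 16.9 [ 66.6 104.5] F/M avg [ 0.26  0.16 -0.86  0.03 -0.1   0.01]
t 33.97 tip [ 66.6 104.5] 16.9 F [-0.   0.4 -0.6] w 0.164 togo [  9.6 -96.1  -1.4] [0.1  0.09 0.05]
[(20.0, -6.0, 0.74), (-69.5, -3.0, 0.66), (65.0, 108.0, 0.39)]
```

View pics/c10.png

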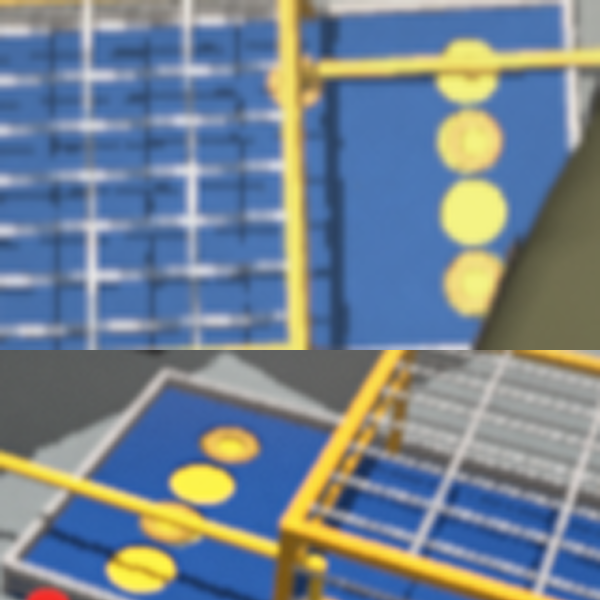

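```bash
python3 -m handwheel '[0.5,-5,-0.5,0,0,0,1.1,-10,0,0,0,0,1.1,-10,0,0,0,0,1.1,-10,0,0,0,0,1.1,-10,0,0,0,0,1.1,-10,0,0,0,0,1.1,-10,0,0,0,0,1.1,-10,0,0,0,0,1,-9,0,0,0,0,0,-4,0,0,0,0,0,0,0,0,0,0]'; python3 -c "
from h import *
mom(2);see('c11',69,8,16)"
```

```text
t: 34.98
tcp_pos: [0.6597, -0.2543, 0.0463]
orientation: [2.139, 2.298, -0.0]
wrist_force: [0.4, 0.6, -1.5]
width: 0.167
tipz 16.3 [69.1  7.9] F/M avg [ 0.15  0.2  -2.04 -0.   -0.12  0.02]
t 35.08 tip [69.1  7.9] 16.3 F [ 0.2 -0.2 -2.1] w 0.165 togo [-0.4  0.1 -0.8] [ 0.09  0.08 -0.06]
[(20.5, -6.0, 0.75), (-69.5, -3.0, 0.69), (67.5, 9.5, 0.63)]
```

View pics/c11.png

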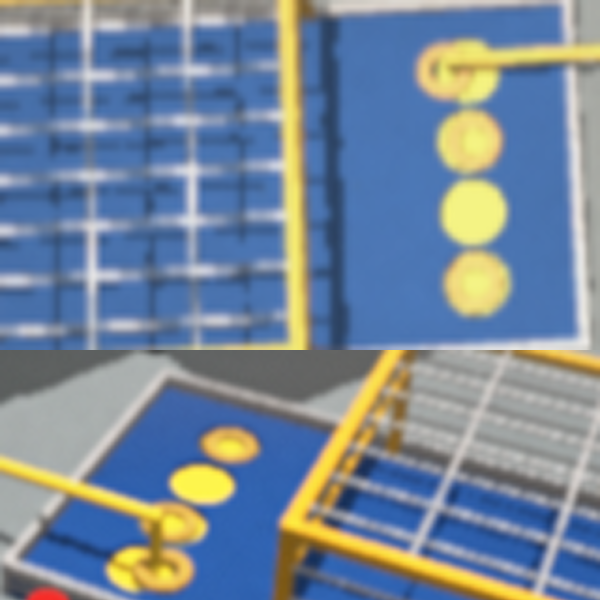

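```bash
python3 -m handwheel '[0,0,-3,0,0,0,0,0,-1,0,0,0,0,-3,0,0,0,0,0.3,-4,0,0,0,0,0.3,-4,0,0,0,0,0.3,-4,0,0,0,0,0,-2,0,0,0,0,0,0,0,0,0,0,0,0,0,0,0,0]'; python3 -c "
from h import *
mom(2);see('c12',69,-11,12)"
```

```text
t: 35.93
tcp_pos: [0.6612, -0.2699, 0.0423]
orientation: [2.135, 2.302, 0.0]
wrist_force: [0.4, 1.5, -1.2]
width: 0.165
tipz 12.4 [68.6 -8.6] F/M avg [ 0.34 -0.01 -1.13  0.05 -0.07 -0.03]
t 36.03 tip [68.6 -8.6] 12.4 F [-0.1  0.  -1.2] w 0.168 togo [-0.5 -2.5 -0.8] [ 0.08  0.09 -0.22]
[(20.0, -6.0, 0.75), (-69.5, -3.0, 0.69), (65.0, -3.0, 0.62)]
```

View pics/c12.png

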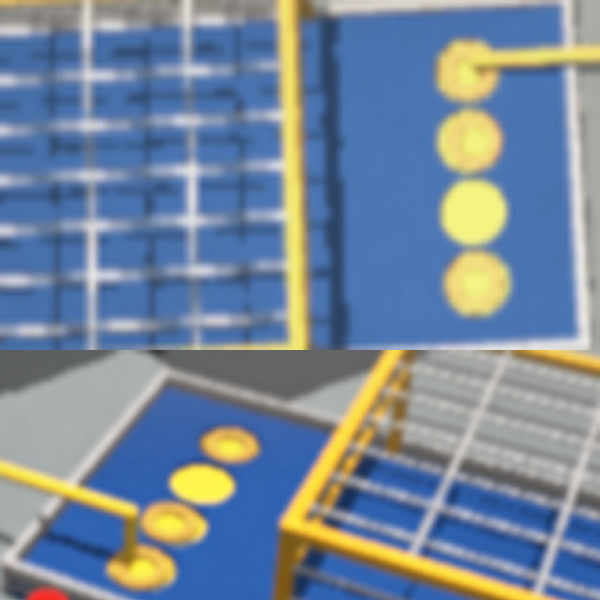

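```bash
python3 -m handwheel '[0,1,6,0,0,0,0,0,10,0,0,0,0,0,20,0,0,0,0,0,35,0,0,0,0,0,38,0,0,0,0,0,38,0,0,0,0,0,38,0,0,0,-8,15,20,0,0,0,-14,25,5,0,0,0,-14,25,0,0,0,0,-14,25,0,0,0,0,-14,25,0,0,0,0,-14,25,0,0,0,0,-14,20,0,0,0,0,-10,10,0,0,0,0,0,0,0,0,0,0,0,0,0,0,0,0,0,0,0,0,0,0]'; python3 -c "
from h import *
go(-23,180,220)
im=get_image('wrist');c=get_calibration('wrist');cv2.imwrite('pics/w17.png',cv2.resize(im,(768,576),interpolation=cv2.INTER_CUBIC))
o,r=rings(im,c,(-110,110,-60,80),z=.015);print(o);cv2.imwrite('pics/r17.png',r)
"
```

```text
t: 37.63
tcp_pos: [0.5496, -0.0889, 0.2801]
orientation: [2.122, 2.293, 0.011]
wrist_force: [0.2, -0.3, -2.0]
width: 0.162
t 37.63 tip [-29.9 179.5] 248.4 F [ 0.2 -0.3 -2. ] w 0.162 togo [  5.8   0.7 -30.6] [ 0.37  0.99 -0.32]
[(67.0, -5.0, 0.6), (21.5, -6.5, 0.36)]
```

View pics/w17.png

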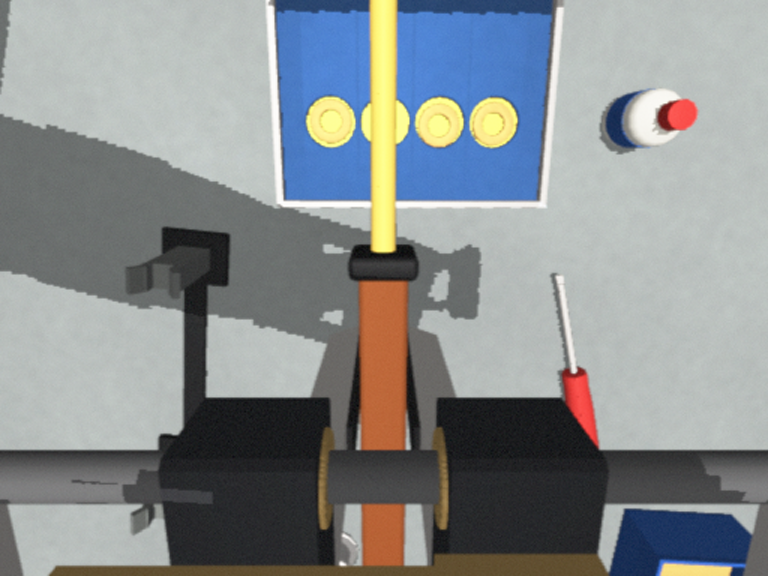

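```bash
python3 -m handwheel '[-10,-12,0,0.1,0.3,-0.8,-16,-18,0,0.1,0.3,-0.8,-16,-18,0,0.1,0.3,-0.8,-16,-18,0,0,0,-0.8,-16,-18,0,0,0,-0.8,-16,-18,-10,0,0,-0.8,-16,-18,-20,0,0,-0.8,-16,-18,-20,0,0,-0.8,-16,-18,-20,0,0,0,-12,-14,-20,0,0,0,-8,-10,-15,0,0,0,0,0,0,0,0,0,0,0,0,0,0,0]'; python3 -c "
from h import *
print(togo([.380,-.2817,.15],-1.94))
im=get_image('wrist');cv2.imwrite('pics/w18.png',im)
"
```

```text
t: 38.77
tcp_pos: [0.386, -0.2859, 0.1703]
orientation: [2.276, 2.164, -0.001]
wrist_force: [0.8, 0.1, -1.9]
width: 0.164
(array([ -6. ,   4.2, -20.3]), array([0.07, 0.  , 0.94]))
```

```bash
python3 -m handwheel '[-3,2,-10,0.1,0,0.5,-3,2,-12,0,0,0.4,0,0,-10,0,0,0,0,0,-7,0,0,0,0,0,0,0,0,0,0,0,0,0,0,0]'; python3 -c "
from h import *
print(togo([.380,-.2817,.0695],-1.94))
im=get_image('wrist');cv2.imwrite('pics/w18.png',im)
im=get_image('scene'); cv2.imwrite('pics/s18.png',cv2.resize(im[120:210,200:330],(780,540),interpolation=cv2.INTER_CUBIC))
"
```

```text
t: 39.32
tcp_pos: [0.3834, -0.2805, 0.1314]
orientation: [2.25, 2.186, 0.002]
wrist_force: [-0.5, 0.2, -1.6]
width: 0.164
(array([ -3.4,  -1.2, -61.9]), array([ 0.14,  0.26, -0.3 ]))
```

View pics/w18.png

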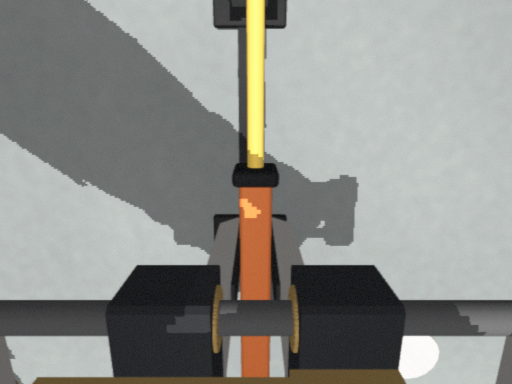

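View pics/s18.png

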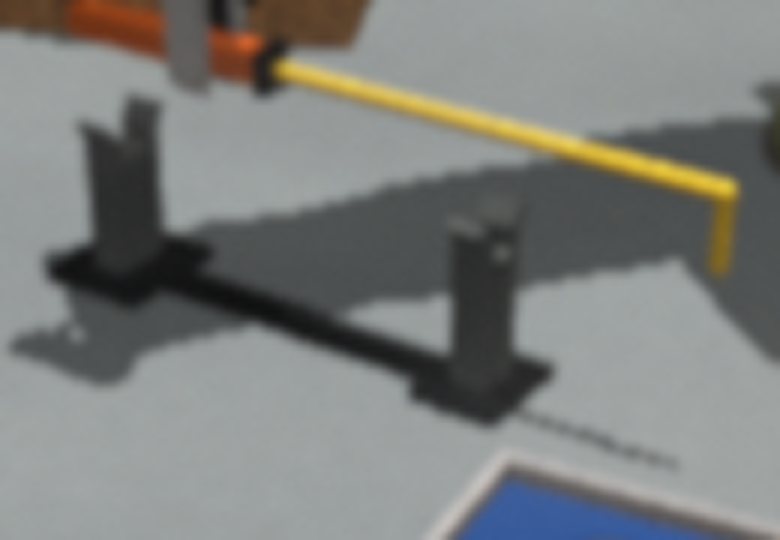

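```bash
python3 -m handwheel '[-3.4,-1,0,0.1,0.2,-0.3,0,0,-8,0,0,0,0,0,-10,0,0,0,0,0,-10,0,0,0,0,0,0,0,0,0]'; python3 -c "
from h import *
print(togo([.380,-.2817,.0695],-1.94),sense()['wrist_force'])
"
```

```text
t: 39.83
tcp_pos: [0.3801, -0.2822, 0.1022]
orientation: [2.257, 2.18, 0.001]
wrist_force: [-0.7, 0.7, -2.4]
width: 0.166
(array([ -0.1,   0.5, -32.7]), array([0.16, 0.18, 0.06])) [-0.71095054  0.74150114 -2.42889301]
```

```bash
python3 -m handwheel '[0,0,-8,0.1,0.1,0,0,0,-8,0,0,0,0,0,-8,0,0,0,0,0,-4,0,0,0,0,0,-2,0,0,0,0,0,0,0,0,0]'; python3 -c "
from h import *
print(togo([.380,-.2817,.0695],-1.94)); mom(3)
im=get_image('scene'); cv2.imwrite('pics/s19.png',cv2.resize(im[120:210,200:330],(780,540),interpolation=cv2.INTER_CUBIC))
"
```

```text
t: 40.33
tcp_pos: [0.3801, -0.2822, 0.0695]
orientation: [2.259, 2.182, 0.0]
wrist_force: [-1.0, 1.1, 2.9]
width: 0.164
(array([-0.1,  0.5,  0. ]), array([0.01, 0.02, 0.05]))
tipz 39.9 [-181.9   -2.6] F/M avg [-1.86  2.46  4.23  0.25  0.24 -0.01]
```

View pics/s19.png

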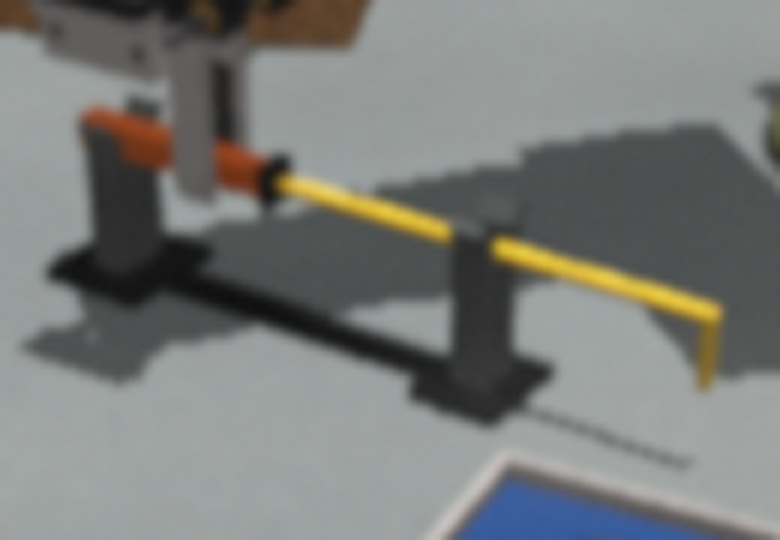

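```bash
python3 -m handwheel '[0,0,0.5,0,0,0,0,0,0,0,0,0,0,0,0,0,0,0,0,0,0,0,0,0,0,0,0,0,0,0,0,0,0,0,0,0]' 60 20; python3 -m handwheel '[0,0,8,0,0,0,0,0,20,0,0,0,0,0,30,0,0,0,0,0,38,0,0,0,0,0,38,0,0,0,0,0,38,0,0,0,0,0,0,0,0,0]'; python3 -c "
from h import *
im=get_image('scene'); a=cv2.resize(im[120:210,200:330],(520,360),interpolation=cv2.INTER_CUBIC)
im=get_image('wrist'); b=cv2.resize(im,(480,360)); cv2.imwrite('pics/x20.png',np.vstack([a[:280],np.pad(b,((0,0),(0,40),(0,0)))[:320]]))
print(togo([.4,.3,.2],0))
"
```

```text
t: 41.03
tcp_pos: [0.3804, -0.2825, 0.0698]
orientation: [2.258, 2.181, 0.0]
wrist_force: [0.3, -0.6, 0.3]
width: 0.551
t: 41.62
tcp_pos: [0.3777, -0.2802, 0.2511]
orientation: [-2.258, -2.181, 0.0]
wrist_force: [0.5, -0.1, 1.0]
width: 0.639
(array([ 23.4, 579.3, -45.3]), array([-0.35, -0.42,  2.  ]))
```

View pics/x20.png

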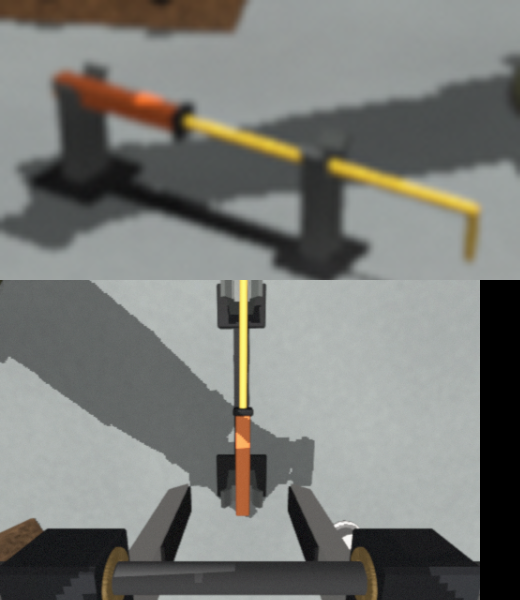

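```bash
python3 -m handwheel '[10,12,5,0,0,0.5,20,24,5,0,0,0.5,20,26,5,0,0,0.5,20,26,5,0,0,0.5,20,26,0,0,0,0,20,26,0,0,0,0,20,26,0,0,0,0,20,20,0,0,0,0,10,10,0,0,0,0,0,0,0,0,0,0,0,0,0,0,0,0,0,0,0,0,0,0]' 0; python3 -c "
from h import *
im=get_image('wrist');c=get_calibration('wrist');im=get_image('wrist');cv2.imwrite('pics/w21.png',cv2.resize(im,(768,576),interpolation=cv2.INTER_CUBIC))
o,r=rings(im,c,(-110,110,-60,80),z=.015);print(o);cv2.imwrite('pics/r21.png',r)
print(togo([.397,.36,.25],0))
"
```

```text
t: 42.72
tcp_pos: [0.5364, -0.0713, 0.249]
orientation: [-2.199, -2.196, 0.02]
wrist_force: [-0.1, -0.6, 0.7]
width: 0.006
[(67.0, -4.0, 0.66), (21.5, -6.0, 0.42)]
(array([-1.393e+02,  4.318e+02,  4.000e-01]), array([-0.84, -1.86,  0.12]))
```

View pics/w21.png

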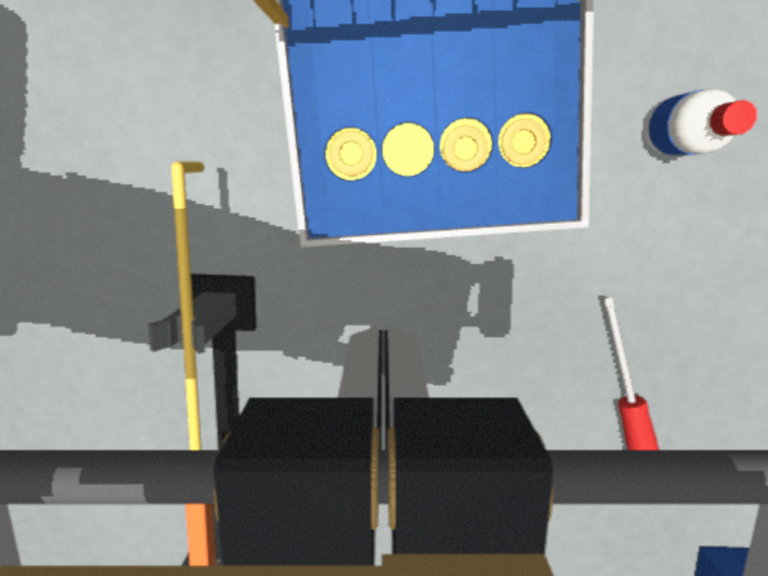

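View pics/r21.png

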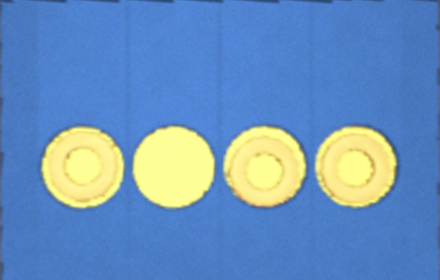

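```bash
python3 -m handwheel '[-8,20,0,-0.4,-0.8,0,-13,38,0,-0.4,-0.8,0,-13,38,0,0,0,0,-13,38,0,0,0,0,-13,38,0,0,0,0,-13,38,0,0,0,0,-13,38,0,0,0,0,-13,38,0,0,0,0,-13,38,0,0,0,0,-13,38,0,0,0,0,-8,30,0,0,0,0,-3,15,0,0,0,0,0,0,0,0,0,0,0,0,0,0,0,0]'; python3 -c "
from h import *
print(togo([.397,.345,.12],0))
im=get_image('wrist');cv2.imwrite('pics/w22.png',im)
"
```

```text
t: 43.98
tcp_pos: [0.3886, 0.3384, 0.2514]
orientation: [2.247, 2.195, 0.005]
wrist_force: [0.3, 0.2, 0.4]
width: 0.006
(array([   8.4,    6.6, -131.4]), array([-0.11,  0.14,  1.35]))
```

View pics/w22.png

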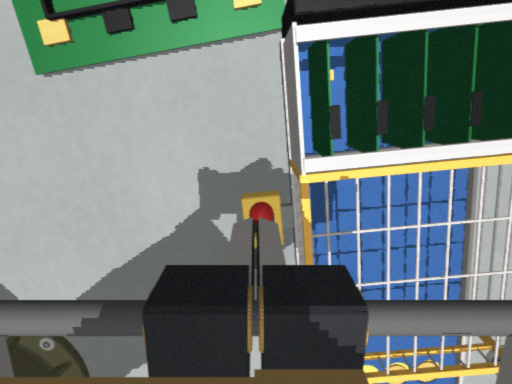

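```bash
python3 -m handwheel '[4,4,-10,0,0,0.7,4,6,-30,0,0,0.6,0,0,-35,0,0,0,0,0,-30,0,0,0,0,0,-25,0,0,0,0,0,0,0,0,0,0,0,0,0,0,0]'; python3 -c "
from h import *
print(togo([.397,.345,.075],0))
im=get_image('wrist');cv2.imwrite('pics/w23.png',im)
"
```

```text
t: 44.62
tcp_pos: [0.4019, 0.3402, 0.1156]
orientation: [2.229, 2.211, 0.011]
wrist_force: [0.0, -0.3, 0.2]
width: 0.003
(array([ -4.9,   4.8, -40.6]), array([-0.23,  0.37,  0.47]))
```

View pics/w23.png

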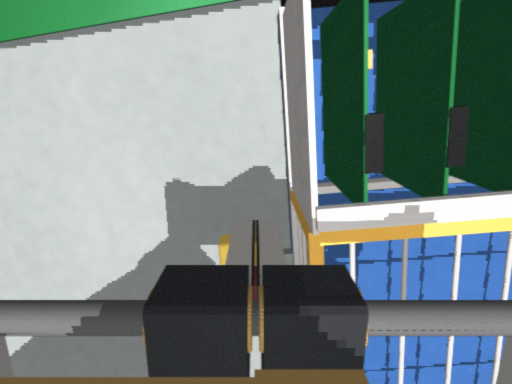

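```bash
python3 -m handwheel '[-3,3,-12,-0.2,0.3,0.4,-2,2,-16,0,0,0,0,0,-12,0,0,0,0,0,0,0,0,0]'; python3 -m handwheel '[0,-12,0,0,0,0,0,-12,0,0,0,0,0,-12,0,0,0,0,0,-12,0,0,0,0,1,-12,0,0,0,0,1,-12,0,0,0,0,1,-10,0,0,0,0,1,-8,0,0,0,0,0,-6,0,0,0,0,0,0,0,0,0,0]';  python3 -c "
from h import *
print(togo([.401,.245,.075],0),sense()['wrist_force'])
im=get_image('scene');cv2.imwrite('pics/s24.png',cv2.resize(im[160:260,360:480],(720,600),interpolation=cv2.INTER_CUBIC))
cs=get_calibration('scene')
for a in(0,.15,.5,1.): print(a,((proj(cs,[*s2w(-155,260+80*np.sin(a-.5)),.022+.08*np.cos(a-.5)])-[360,160]+.5)*6).round(0))
"
```

```text
t: 45.0
tcp_pos: [0.3993, 0.3464, 0.0786]
orientation: [2.222, 2.219, 0.015]
wrist_force: [-0.6, -0.2, -0.4]
width: 0.001
t: 45.83
tcp_pos: [0.4052, 0.2463, 0.0842]
orientation: [-2.223, -2.211, -0.046]
wrist_force: [-1.0, 18.5, -10.7]
width: 0.007
(array([-4.2, -1.3, -9.2]), array([-1.42,  0.97,  0.32])) [ -1.0375393   18.47772676 -10.71280142]
0 [278. 215.]
0.15 [311. 212.]
0.5 [390. 220.]
1.0 [493. 268.]
```

View pics/s24.png

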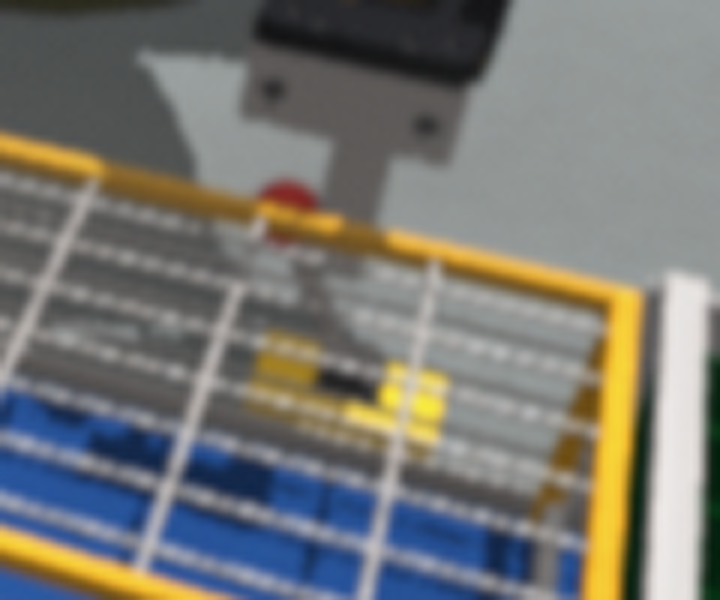

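```bash
python3 -m handwheel '[0,8,0,0,0,0,0,14,0,0,0,0,0,14,0,0,0,0,-2,8,15,0,0,0,-5,0,30,0,0,0,-5,0,38,0,0,0,0,0,38,0,0,0,0,-30,15,0,0,0,0,-38,0,0,0,0,0,-38,0,0,0,0,0,-38,0,0,0,0,0,-30,0,0,0,0,0,0,0,0,0,0,0,0,0,0,0,0]';  python3 -c "
from h import *
im=get_image('wrist');c=get_calibration('wrist');cv2.imwrite('pics/w25.png',im)
for b,st in blobs(im,(0,150,80),(8,255,255),60): print('red',b.round(1),w2s(onz(c,b,.092)).round(1))
for a in(0,.15): print(a,proj(c,[*s2w(-155,260+80*np.sin(a-.5)),.022+.08*np.cos(a-.5)]).round(1))
im=get_image('scene');cv2.imwrite('pics/s25.png',cv2.resize(im,(768,576)))
"
```

```text
t: 47.05
tcp_pos: [0.3897, 0.1056, 0.227]
orientation: [-2.225, -2.217, -0.042]
wrist_force: [0.1, 0.9, 0.7]
width: 0.004
red [263.3  51.3] [-156.   223.4]
0 [264.6  53.4]
0.15 [264.   38.7]
```

View pics/w25.png

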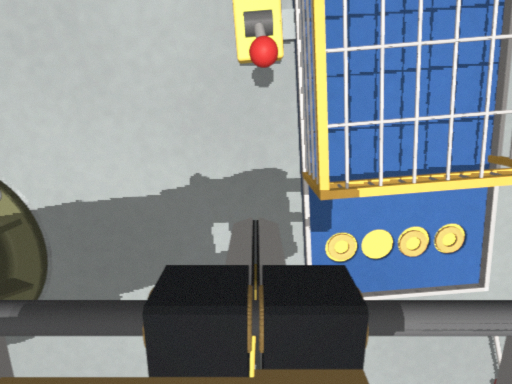

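View pics/s25.png

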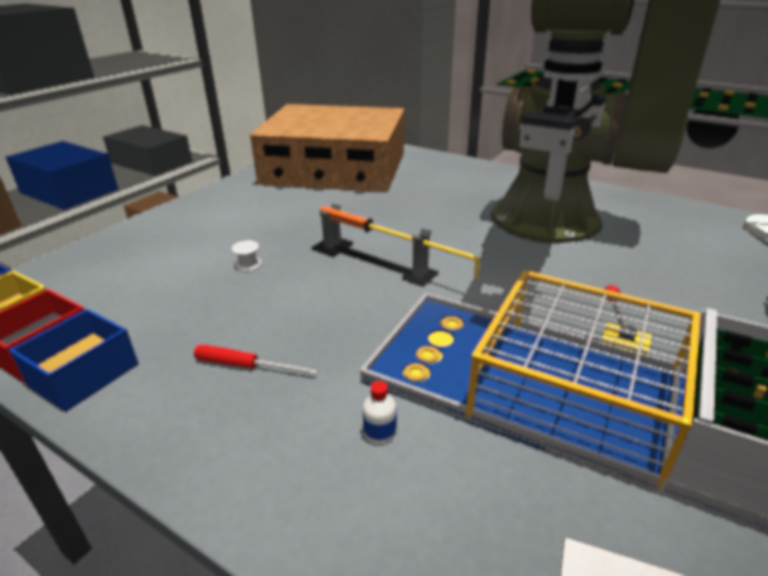

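```bash
python3 -c "
from rig import *
print(close_job())"
```

```text
the job is handed in; nothing more can be done
None
```

The job is done and handed in at about 47 s of the 200 s. No verdict was reported.

1. **Isolator off:** I switched it off first. The ball measured about 0.98 rad.
2. **Washers:** There were three. I hooked each by its hole and slid it along the deck into pocket_0, pocket_2 and pocket_3.
3. **Rod and isolator on:** I laid the rod back in both forks at the pose I took it from, then pushed the isolator back on.

**Last checks**
- **Washers:** The wrist picture shows all three flat in their pockets, with nothing left under the guard. The one in pocket_2 sits a little off centre.
- **Rod:** In the scene picture it lies on its rest with the hook down.
- **Isolator:** The ball is at the on stop, about 0.02 rad.
- **Bystanders:** The bottle, screwdriver and spool look as they did at the start. I judged this from the pictures, not by measuring.
- **Boards:** The rod's tip stayed more than 130 mm short of the green boards.

**What went less smoothly**
- **First washer:** The hook slipped off it at the pocket edge. I hooked it again with the tip lower, and it seated.
- **Isolator pushes:** The fingers drifted 10–20 mm off line on the off push and about 6 mm on the on push. The on push pressed the stop with about 20 N.
- **Ring detector:** In the last pocket pictures it missed the washer in pocket_0, though that washer is plain to see there.

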